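# Stop the feed, cull faulty brackets, dock the carrier, set the feed

### The arm

A 6-joint arm with a two-finger parallel gripper is mounted at the origin on the work surface. World frame = base frame: x ahead of the robot, y to its left, z up, the work surface at z = 0. Lengths are in mm, angles in degrees, forces in N, time in s.
With the tool pointing down it reaches from about 300 to 850 mm from the base axis. Payload 4.2 kg.
Tool frame: the origin (TCP) lies midway between the tips of the shut fingers; the grasp point (between the pads) lies 19 mm behind it; z points along the fingers, y is the line along which they close (so a half turn about z gives the same grasp; the last joint's range is limited). The gripper opens to 91 mm and grips with 3 to 60 N. Pads are 32 mm wide; open, the fingers measure 118 mm over their backs; the gripper's body (76 mm by 178 mm) begins 60 mm behind the grasp point.
Start: joints at [-75.917, 18.312, 89.639, -0, 72.044, -1.146], TCP at [151.044, -554.823, 213.976] pointing down, gripper open.
Joint ranges: [-177.97, 177.97], [-48.28, 115.42], [12.27, 149.76], [-77.06, 257.06], [2.81, 150.46], [-146.56, 146.56]. Speed limits (degrees/s): [147.25, 147.25, 180, 180, 180, 180].

### API

Orientations are given as [roll, pitch, yaw] about the fixed x, y, z axes, in that order (R = Rz(yaw) Ry(pitch) Rx(roll)).
In Python, from workcell import env gives the robot as it stands.
- The arm moves only by the tool send_rows, never from a script. Its argument "steps" is a list that holds one entry, the list of rows, each a list of 5 numbers: the shift along the tool's x, y, z scaled (see below), then the turn about the tool's z scaled (see below), then the opening, from 0 (shut) to 1 (fully open). In form: [[[dx, dy, dz, yaw, fingers], ...]]. A call has 1 to 5 rows; each row shifts and turns the commanded pose from where the row before left it, along the tool's axes as they then stand; what a row does not reach is not made up. The controller multiplies each number of a shift by 0.04 m and each number of a turn by 0.12 rad. A row lasts 1/12 s, in which the tool goes at most 41.7 mm and 7.16 degrees, less where a joint would pass 70% of its speed; a pose out of reach is approached as far as the arm can. A call with a number of a shift or a turn outside -1 to 1 is refused whole. A call with a gripper value outside its range is refused whole. The fingers move at their own pace and stop on an object; "squeeze" is the grip in N (left out, the last holds). Time passes only in rows, so rows that do not move let the fingers close. It gives the time, the measured TCP pose, the force, the opening and the grip force at its end, in the units of the state.
- env.state(): the state, without advancing time (a new reading comes with each control period).
- env.grab_frame(name): name is "scene" or "top" or "wrist"; returns a dict with "pixels" (480x640x3 uint8, red, green, blue), "depth" (480x640 float32, mm along the optical axis (not along the pixel's ray), 0 where there is no reading), "intrinsics" (3x3 intrinsics, pixels), "dist" ([k1, k2, p1, p2, k3] as OpenCV has them; the pictures are not rectified), "cam_to_world" (4x4, takes a point from camera to world coordinates). Camera axes: x right, y down, z forward; pixel columns grow to the right and rows downward; lengths in mm; the calibration is good to about 2 mm. A picture is of the moment at which its call begins.
- env.job_done(): hands the job in; it is judged then, once.
The state is a dict: "time_s": time; "qpos": joint angles; "qvel": joint speeds; "effort": joint torques, N m; "ee_pos": TCP position; "ee_rot": TCP orientation; "force": force on the tool from outside, world axes, zero at the start; "torque": the same for the moment, N m; "gripper_width": finger opening in mm; "gripper_force": force on a finger pad.
Only numpy, scipy, OpenCV 4.12 (cv2) and the standard library are available. Lean on these libraries where they do the work, as an engineer would, in place of code of your own. Each camera call takes 0.05 s, during which the arm holds its last target. There are 200 camera calls.

### The job

First stop the feed by sliding the blue grip all the way to the end of its track nearest the robot. Then check the batch of copper brackets lying on the black carrier tray: put every faulty one (arm snapped off, no arms, too short, arm bent, or U-shaped instead of a full Z) into the red scrap bin and leave the good ones lying flat on the carrier. After that push the carrier square and flush into the corner of the aluminium fence, and last slide the blue grip forward until it is level with the yellow marker. Leave the other things on the bench where they are.

Things in the scene. Friction and masses are not known exactly. Their poses are not given: they have to be found in the camera images.
- good1: a GOOD bracket: flat copper bracket, 5 mm thick, 40 g, with a black block (20 x 16 x 26 mm tall along x, y, z; top 31 mm above the origin) on its middle to grip; may be absent. Origin: centre of the underside, below the block; x along the bar. Bar 76 x 12 mm with one 14 mm wide arm at each end, reaching 26 mm from the bar's centreline, to +y at the +x end and to -y at the -x end: a full Z
- good2: a GOOD bracket: flat copper bracket, 5 mm thick, 40 g, with a black block (20 x 16 x 26 mm tall along x, y, z; top 31 mm above the origin) on its middle to grip; may be absent. Origin: centre of the underside, below the block; x along the bar. Bar 76 x 12 mm with one 14 mm wide arm at each end, reaching 26 mm from the bar's centreline, to +y at the +x end and to -y at the -x end: a full Z
- good3: a GOOD bracket: flat copper bracket, 5 mm thick, 40 g, with a black block (20 x 16 x 26 mm tall along x, y, z; top 31 mm above the origin) on its middle to grip; may be absent. Origin: centre of the underside, below the block; x along the bar. Bar 76 x 12 mm with one 14 mm wide arm at each end, reaching 26 mm from the bar's centreline, to +y at the +x end and to -y at the -x end: a full Z
- snapped: a FAULTY bracket: flat copper bracket, 5 mm thick, 40 g, with a black block (20 x 16 x 26 mm tall along x, y, z; top 31 mm above the origin) on its middle to grip; may be absent. Origin: centre of the underside, below the block; x along the bar. Bar 76 x 12 mm, but only the arm at the +x end is there; the other is snapped off
- short: a FAULTY bracket: flat copper bracket, 5 mm thick, 40 g, with a black block (20 x 16 x 26 mm tall along x, y, z; top 31 mm above the origin) on its middle to grip; may be absent. Origin: centre of the underside, below the block; x along the bar. Z-shaped, but the bar is only 46 mm long instead of 76 mm
- bent: a FAULTY bracket: flat copper bracket, 5 mm thick, 40 g, with a black block (20 x 16 x 26 mm tall along x, y, z; top 31 mm above the origin) on its middle to grip; may be absent. Origin: centre of the underside, below the block; x along the bar. Like a good one, but the arm at the +x end is bent outwards by about 57 degrees, no longer square to the bar
- ushaped: a FAULTY bracket: flat copper bracket, 5 mm thick, 40 g, with a black block (20 x 16 x 26 mm tall along x, y, z; top 31 mm above the origin) on its middle to grip; may be absent. Origin: centre of the underside, below the block; x along the bar. Bar 76 x 12 mm with both arms on the same (+y) side: a U, not a Z
- stub: a FAULTY bracket: flat copper bracket, 5 mm thick, 40 g, with a black block (20 x 16 x 26 mm tall along x, y, z; top 31 mm above the origin) on its middle to grip; may be absent. Origin: centre of the underside, below the block; x along the bar. Bar 76 x 12 mm with no arms at all
- carrier: loose shallow black tray with a pale insert that holds the batch: 272 mm (its x) by 296 mm (its y), floor 6 mm thick, rim 6 mm thick and 18 mm high, 0.35 kg empty. Origin: centre of the underside; x points away from the robot, y left
- carrier_corner (a point): outer corner of the carrier at its underside, far left (+x, +y): 136, 148 mm from its origin. It goes into the fence's inner corner
- fence: fixed L-shaped aluminium fence, 25 mm high, 15 mm thick, open towards the robot and to the right. Origin: its inner corner at bench level. One arm runs 250 mm from there along its -y (its inner face at x = 0), the other 200 mm along its -x (its inner face at y = 0)
- bin: fixed open red scrap bin, 200 mm (x) by 150 mm (y), 50 mm high, walls and floor 5 mm. Origin: centre of its underside. It stands left or right of the carrier
- fader_base: fixed grey housing of the feed slider, 40 mm wide (its x), 170 mm long (its y), 14 mm high. Origin: centre of the underside; the grip travels along its y, which points away from the robot. It stands left or right of the carrier, across from the bin
- fader (a joint): position of the slider's grip along the housing's +y: 0 at the near end to 0.12 m at the far end; stiff (1.5 N), stays where left
- fader_top (a point): centre of the top of the slider's blue grip, 54 mm above the bench; the grip is 28 mm across the track, 20 mm along it, 40 mm tall
- flag: fixed yellow marker beside the slider's housing, 16 x 6 x 18 mm high, marking the wanted position of the grip. Origin: centre of its underside; its y is along the track
- bottle: bystander: white bottle, 60 mm across, 150 mm tall; origin at the centre of the underside
- tape: bystander: yellow roll, 90 mm across, 22 mm high; origin under its centre
- jar: bystander: amber cup, 70 mm across, 60 mm tall; origin under its centre
- pliers: bystander: teal-handled pliers, 150 mm long, 16 mm high, lying; origin under their middle

How it is judged:
By the outcome, as a careful person would: the job done as asked, in the order asked, and still so for the second after the job is handed in, with the robot touching nothing.
Of snapped, short, bent, ushaped, stub only 4 to 5 are there at a start; the rules pass over those that are not, and their reading is None.
Of good1, good2, good3 only 2 to 3 are there at a start; the rules pass over those that are not, and their reading is None.
At some moment in a run one of snapped, short, bent, ushaped, stub, carrier may be knocked a few centimetres aside while the robot is not near it.
Once in a run the grip may slacken for a moment while it holds something.
It also fails if it takes over 208 s, if anything falls off the work surface, if the arm or the gripper's body presses on something with over 40 N, if the wrist force passes 120 N, or if a joint passes its speed limit or range.

## Working session

There is one attempt and no reset: what is moved stays moved. The work goes in short steps, Python scripts to look and compute and a tool call to move; the robot and the scene stay as the last step left them, time stands still between calls to the robot, and variables do not carry over. Pictures are saved under pics/ and viewed, at most 14 in all, crops included, and the job is handed in when it is done.

Besides the shell and the picture viewer there is one more tool, called as name(argument=value, ...) on one line, values as JSON. send_rows: Moves the arm, as the interface text tells. Shifts and turns lie within -1 to 1; 1 stands for 0.04 m of shift or 0.12 rad of turn. Its arguments: {"type":"object","properties":{"steps":{"type":"array"},"squeeze":{"type":"number"}},"required":["steps"]}

```bash
mkdir -p pics; cat > h.py <<'E'
import numpy as np, cv2
from workcell import env
def grab(n):
    f=env.grab_frame(n); return f
def save(f,name): cv2.imwrite('pics/'+name,cv2.cvtColor(f['pixels'],cv2.COLOR_RGB2BGR))
def ray(f,uv,z):
    uv=np.array(uv,float).reshape(-1,1,2)
    K=np.array(f['intrinsics'],float);d=np.array(f['dist'],float);T=np.array(f['cam_to_world'],float)
    n=cv2.undistortPoints(uv,K,d).reshape(-1,2)
    r=np.c_[n,np.ones(len(n))]@T[:3,:3].T; o=T[:3,3]
    return o+r*((z-o[2])/r[:,2])[:,None]
E
python3 - <<'E'
from h import *
for n in('top','scene'):
    f=grab(n);save(f,n+'0.png');print(n,np.round(f['cam_to_world'],3).tolist(),np.round(f['intrinsics'],1).tolist(),f['dist'])
s=env.state();print({k:np.round(v,2).tolist() for k,v in s.items()})
E
```

```text
top [[0.018, -0.988, 0.155, 267.705], [-1.0, -0.02, -0.011, -7.443], [0.014, -0.155, -0.988, 1595.473], [0.0, 0.0, 0.0, 1.0]] [[608.6, 0.0, 329.2], [0.0, 608.6, 232.9], [0.0, 0.0, 1.0]] [0.04254078 0.         0.         0.         0.        ]
scene [[-0.032, 0.673, -0.739, 1494.48], [0.999, 0.01, -0.034, 35.432], [-0.015, -0.74, -0.673, 960.294], [0.0, 0.0, 0.0, 1.0]] [[601.5, 0.0, 332.6], [0.0, 601.5, 225.1], [0.0, 0.0, 1.0]] [0.05177304 0.         0.         0.         0.        ]
{'time_s': 0.1, 'qpos': [-75.92, 18.35, 89.7, 0.0, 72.04, -1.15], 'qvel': [-0.1, -0.04, -0.2, 0.06, 0.06, -0.08], 'effort': [-0.0, -41.33, -23.25, 0.07, 0.04, -0.0], 'ee_pos': [150.93, -554.38, 213.23], 'ee_rot': [-179.91, -0.0, 15.23], 'force': [0.21, -0.09, -0.23], 'torque': [0.02, -0.02, -0.01], 'gripper_force': 0.0, 'gripper_width': 90.86}
```

View pics/top0.png

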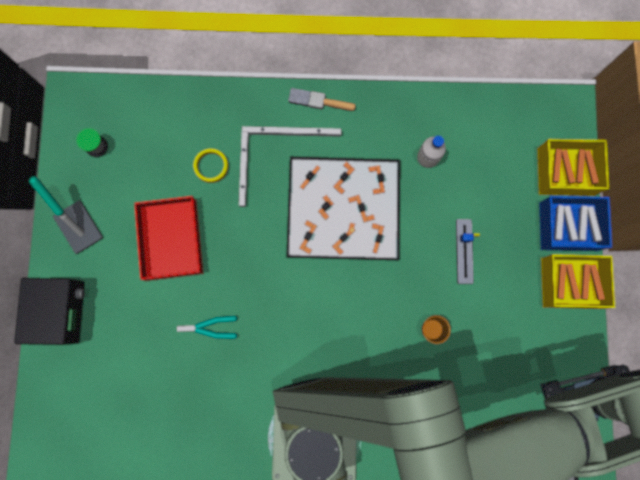

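View pics/scene0.png

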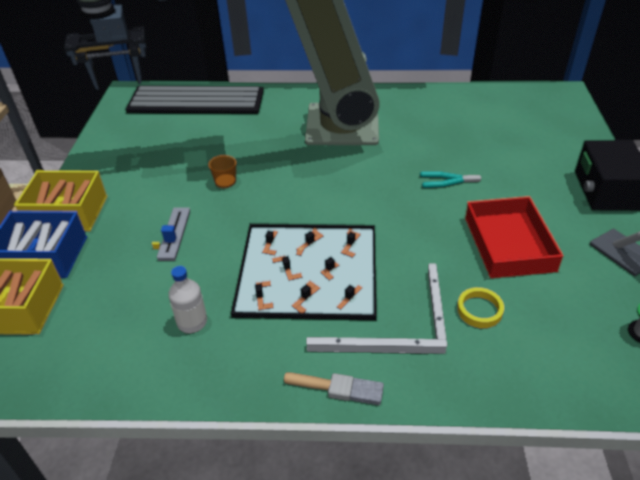

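The top view shows the tray at about (345,208) with 8 brackets, the bin at (169,238), the fader at (465,250) with its grip at (467,238) and flag at (477,235), and the fence corner at (246,132).

```bash
cat >> h.py <<'E'
def blobs(f,mask,z,amin=8):
    n,l,st,c=cv2.connectedComponentsWithStats(mask.astype(np.uint8))
    return [(int(st[i,4]),np.round(c[i],1).tolist(),np.round(ray(f,c[i],z)[0],1).tolist()) for i in range(1,n) if st[i,4]>=amin]
def hsv(f): return [x.astype(int) for x in cv2.split(cv2.cvtColor(f['pixels'],cv2.COLOR_RGB2HSV))]
E
python3 - <<'E'
from h import *
f=grab('top');H,S,V=hsv(f)
W=np.zeros(H.shape,bool)
def roi(a,b,c,d):
    m=W.copy();m[b:d,a:c]=1;return m
print('blue',blobs(f,(abs(H-110)<12)&(S>130)&roi(445,200,490,300),54))
print('flag',blobs(f,(abs(H-27)<8)&(S>120)&roi(460,200,490,300),18,3))
g=(S<80)&(V>60)&roi(445,210,490,295)
c=max(cv2.findContours(g.astype(np.uint8),0,2)[0],key=cv2.contourArea);b=cv2.boxPoints(cv2.minAreaRect(c));print('base',ray(f,b,14).round(1).tolist())
r=(((H<8)|(H>172))&(S>150)&roi(110,170,230,300))
c=max(cv2.findContours(r.astype(np.uint8),0,2)[0],key=cv2.contourArea);b=cv2.boxPoints(cv2.minAreaRect(c));print('bin',ray(f,b,50).round(1).tolist())
k=(V<60)&roi(270,140,420,280)
c=max(cv2.findContours(k.astype(np.uint8),0,2)[0],key=cv2.contourArea);b=cv2.boxPoints(cv2.minAreaRect(c));print('tray',ray(f,b,18).round(1).tolist())
inner=cv2.erode(cv2.drawContours(np.zeros(H.shape,np.uint8),[c],-1,1,-1),np.ones((9,9)))>0
print('blk',*blobs(f,(V<80)&inner,37,6),sep='\n')
fe=(S<60)&(V>120)&roi(230,118,350,215)&~roi(284,150,420,280)
cs=max(cv2.findContours(fe.astype(np.uint8),0,2)[0],key=cv2.contourArea);p=cv2.approxPolyDP(cs,4,True).reshape(-1,2);print('fence',np.c_[p,ray(f,p.astype(float),25)[:,:2].round(1)].tolist())
cr=f['pixels'][150:266,280:408];cv2.imwrite('pics/tray.png',cv2.resize(cr,None,fx=5,fy=5,interpolation=cv2.INTER_CUBIC)[:,:,::-1])
E
```

```text
blue [(91, [466.8, 237.3], [505.8, -378.4, 54.0])]
flag [(10, [476.0, 234.5], [519.4, -411.2, 18.0])]
base [[560.4, -360.2, 14.0], [561.4, -407.7, 14.0], [392.3, -404.4, 14.0], [391.3, -357.7, 14.0]]
bin [[581.2, 480.3, 50.0], [600.4, 323.7, 50.0], [398.8, 294.2, 50.0], [381.0, 447.9, 50.0]]
tray [[666.4, 37.4, 18.0], [677.6, 27.0, 18.0], [670.9, 20.2, 18.0], [659.7, 30.6, 18.0]]
blk
fence [[239.0, 205.0, 584.0, 212.3], [244.0, 204.0, 586.9, 199.3], [248.0, 132.0, 783.1, 196.2], [341.0, 130.0, 794.6, -52.2], [242.0, 126.0, 799.4, 212.8]]
```

View pics/tray.png

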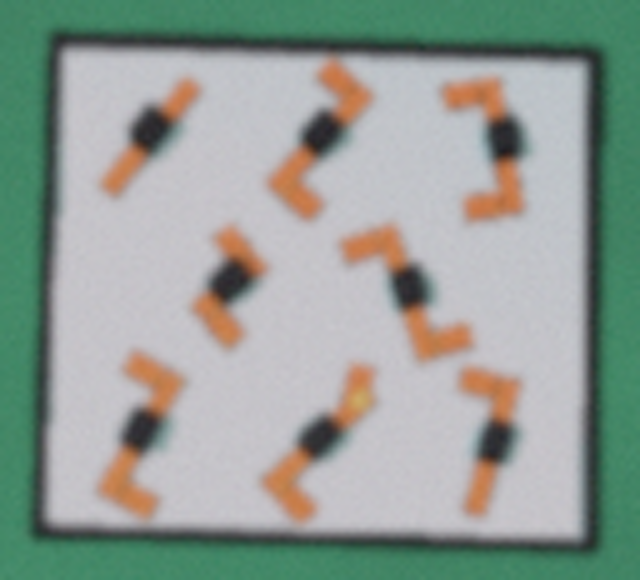

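Row 1 holds the stub, a good one and the U. Row 2 holds the short and a good one. Row 3 holds a good one, the bent and the snapped. First comes the slider.

```bash
cat >> h.py <<'E'
import json
from scipy.spatial.transform import Rotation as R
def plan(wps,vmax=0.85,start=None):
    """wps: (x,y,z,yaw,fingers[,v]); prints rounded rows in fives"""
    s=env.state(); p=np.array(s['ee_pos'],float); yaw=s['ee_rot'][2]; 
    if start: p,yaw=np.array(start[:3],float),start[3]
    rows=[]
    for w in wps:
        t=np.array(w[:3],float); v=w[5] if len(w)>5 else vmax
        n=max(1,int(np.ceil(np.linalg.norm(t-p)/(40*v))),int(np.ceil(abs(w[3]-yaw)/(6.875*min(v,.9)))))
        for i in range(n,0,-1):
            c,s_=np.cos(np.radians(yaw)),np.sin(np.radians(yaw))
            A=np.array([[c,s_,0],[s_,-c,0],[0,0,-1]]).T
            d=np.round(A.T@((t-p)/i)/40,2); ty=round(-(w[3]-yaw)/i/6.8755,2)
            rows.append([*d.tolist(),ty,w[4]]); p=p+A@d*40; yaw-=ty*6.8755
    for i in range(0,len(rows),5): print(json.dumps([[[float(f'{a+0:g}') for a in r] for r in rows[i:i+5]]]).replace(' ','').replace('.0,',',').replace('-0,','0,'))
    print('end',p.round(1),round(yaw,1),len(rows))
def st():
    s=env.state();print({k:np.round(s[k],1).tolist() for k in('time_s','ee_pos','ee_rot','force','gripper_width','gripper_force')})
E
python3 -c "
from h import *
plan([(440,-378,200,90,1)])"
```

```text
[[[0.63,-0.18,0.03,-0.84,1.0],[0.64,-0.12,0.03,-0.84,1.0],[0.65,-0.05,0.02,-0.84,1.0],[0.65,0.01,0.03,-0.84,1.0],[0.65,0.08,0.02,-0.83,1.0]]]
[[[0.63,0.14,0.03,-0.84,1.0],[0.62,0.21,0.02,-0.83,1.0],[0.59,0.27,0.03,-0.84,1.0],[0.56,0.32,0.02,-0.83,1.0],[0.53,0.38,0.03,-0.84,1.0]]]
[[[0.49,0.43,0.02,-0.83,1.0],[0.45,0.48,0.03,-0.84,1.0],[0.39,0.51,0.02,-0.83,1.0]]]
end [ 439.8 -378.1  200.1] 90.0 13
```

send_rows(steps=[[[0.63,-0.18,0.03,-0.84,1],[0.64,-0.12,0.03,-0.84,1],[0.65,-0.05,0.02,-0.84,1],[0.65,0.01,0.03,-0.84,1],[0.65,0.08,0.02,-0.83,1]]])

```text
time_s: 0.57
ee_pos: [263.2, -485.9, 208.4]
ee_rot: [-180.0, -0.0, 44.3]
force: [0.1, 0.2, 0.7]
gripper_width: 91.3
gripper_force: 0.0
```

send_rows(steps=[[[0.63,0.14,0.03,-0.84,1],[0.62,0.21,0.02,-0.83,1],[0.59,0.27,0.03,-0.84,1],[0.56,0.32,0.02,-0.83,1],[0.53,0.38,0.03,-0.84,1]]])

```text
time_s: 0.98
ee_pos: [374.3, -418.5, 203.3]
ee_rot: [-180.0, -0.0, 73.1]
force: [-0.3, -0.3, -0.8]
gripper_width: 91.4
gripper_force: 0.0
```

send_rows(steps=[[[0.49,0.43,0.02,-0.83,1],[0.45,0.48,0.03,-0.84,1],[0.39,0.51,0.02,-0.83,1],[0,0,0,0,1],[0,0,0,0,1]]])

```text
time_s: 1.4
ee_pos: [440.5, -377.7, 200.3]
ee_rot: [-179.9, -0.0, 90.0]
force: [0.4, -0.3, -0.7]
gripper_width: 91.1
gripper_force: 0.0
```

```bash
python3 -c "
from h import *
st();f=grab('wrist');save(f,'w1.png');print(np.round(f['cam_to_world'],2).tolist())
H,S,V=hsv(f)
print('blue',blobs(f,(abs(H-110)<12)&(S>130),54,150))
print('yel',blobs(f,(abs(H-27)<8)&(S>120),18,60))"
```

```text
{'time_s': 1.4, 'ee_pos': [440.5, -377.7, 200.3], 'ee_rot': [-179.9, -0.0, 90.0], 'force': [0.4, -0.3, -0.7], 'gripper_width': 91.1, 'gripper_force': 0.0}
[[1.0, 0.0, -0.0, 439.88], [0.0, -0.97, -0.26, -304.51], [-0.0, 0.26, -0.97, 371.87], [0.0, 0.0, 0.0, 1.0]]
blue [(1055, [410.6, 226.8], [504.9, -379.4, 54.0])]
yel [(131, [416.9, 256.1], [519.3, -414.4, 18.0]), (1223, [565.1, 343.7], [665.8, -501.2, 18.0]), (1105, [85.2, 348.2], [210.0, -507.0, 18.0]), (6714, [439.6, 411.6], [551.6, -575.2, 18.0])]
```

View pics/w1.png

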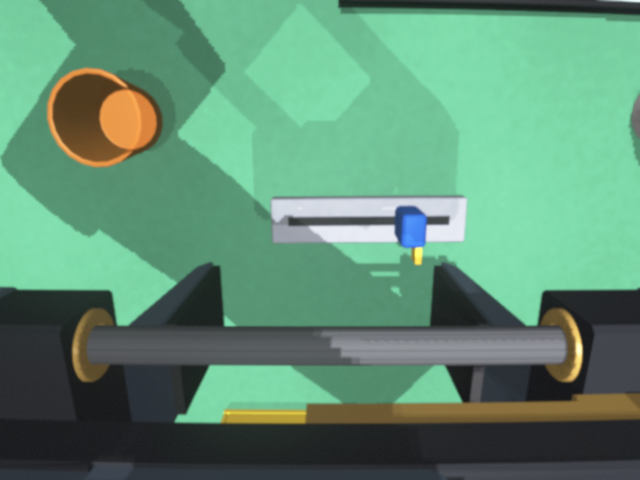

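The wrist view shows the housing at u 272–465, v 197–242, with the grip at (411,226) and the flag at (417,256).

```bash
python3 -c "
from h import *
f=grab('wrist')
print(ray(f,[(272,197),(465,197),(465,242),(272,242)],14).round(1).tolist(), ray(f,[(397,208),(424,208),(424,225),(397,225)],54).round(1).tolist())
plan([(507,-378.5,110,90,.6),(507,-378.5,28,90,.6,.6)])"
```

```text
[[392.0, -363.4, 14.0], [557.9, -363.2, 14.0], [561.3, -403.4, 14.0], [390.7, -403.5, 14.0]] [[492.9, -365.4, 54.0], [513.7, -365.3, 54.0], [514.5, -378.7, 54.0], [493.5, -378.7, 54.0]]
[[[0,0.42,0.57,0,0.6],[0,0.42,0.56,0,0.6],[0,0.43,0.57,-0.01,0.6],[0.01,0.42,0.56,0,0.6],[0,0,0.51,0,0.6]]]
[[[0,0,0.51,0,0.6],[0,0,0.52,0,0.6],[0,0,0.51,0,0.6]]]
end [ 506.9 -378.4   28.1] 90.0 8
```

send_rows(steps=[[[-0.1,0.37,0.57,0,0.6],[0,0.42,0.56,0,0.6],[0,0.43,0.57,0,0.6],[0,0.42,0.56,0,0.6],[0,0,0.5,0,0.6]]])

```text
time_s: 1.92
ee_pos: [507.0, -383.6, 89.0]
ee_rot: [179.9, 0.0, 89.9]
force: [0.1, 0.3, -0.4]
gripper_width: 60.6
gripper_force: 0.0
```

send_rows(steps=[[[0,0,0.5,0,0.6],[0,0,0.5,0,0.6],[0,0,0.5,0,0.6],[0,0,0,0,0.2],[0,0,0,0,0.2]]], squeeze=8)

```text
time_s: 2.33
ee_pos: [504.1, -382.9, 29.7]
ee_rot: [-179.9, -0.1, 89.9]
force: [0.2, 0.3, 0.4]
gripper_width: 44.1
gripper_force: 0.0
```

send_rows(steps=[[[0,0,0,0,0],[0,0,0,0,0],[0,0,0,0,0],[0,0,0,0,0]]], squeeze=8)

```text
time_s: 2.67
ee_pos: [506.6, -383.4, 32.0]
ee_rot: [179.8, 0.1, 90.0]
force: [0.1, -0.2, 2.9]
gripper_width: 19.9
gripper_force: 8.0
```

send_rows(steps=[[[0,-0.4,0,0,0],[0,-0.4,0,0,0],[0,-0.4,0,0,0],[0,-0.4,0,0,0],[0,-0.4,0,0,0]]])

```text
time_s: 3.08
ee_pos: [426.6, -384.1, 32.0]
ee_rot: [179.8, 0.3, 90.0]
force: [1.8, -2.9, 2.2]
gripper_width: 20.1
gripper_force: 8.0
```

send_rows(steps=[[[0,-0.1,0,0,0],[0,-0.1,0,0,0],[0,0,0,0,0],[0,0,0,0,0]]])

```text
time_s: 3.42
ee_pos: [418.5, -384.1, 31.9]
ee_rot: [179.9, 0.2, 90.0]
force: [-1.8, -3.5, 8.5]
gripper_width: 19.8
gripper_force: 8.0
```

send_rows(steps=[[[0,-0.05,0,0,0],[0,-0.05,0,0,0],[0,0,0,0,0]]])

```text
time_s: 3.67
ee_pos: [413.7, -382.0, 30.2]
ee_rot: [-180.0, -0.0, 90.0]
force: [2.6, -0.5, 0.8]
gripper_width: 26.4
gripper_force: 0.8
```

send_rows(steps=[[[0,0,0,0,0],[0,0,0,0,0],[0,0,0,0,0],[0,0,0,0,0]]])

```text
time_s: 4.0
ee_pos: [416.6, -382.1, 30.2]
ee_rot: [179.7, 0.0, 89.9]
force: [10.1, 2.7, -2.1]
gripper_width: 19.6
gripper_force: 8.0
```

send_rows(steps=[[[0,-0.05,0,0,0],[0,-0.05,0,0,0],[0,0,0,0,0],[0,0,0,0,0]]])

```text
time_s: 4.33
ee_pos: [414.8, -382.1, 30.2]
ee_rot: [179.5, 0.0, 89.8]
force: [16.0, 3.1, -5.1]
gripper_width: 23.5
gripper_force: 8.0
```

```bash
python3 -c "
from h import *
plan([(416,-382,110,90,.7),(450,10,330,0,.5)])"
```

```text
[[[0,0.01,-0.67,-0.01,0.7],[0,0.01,-0.66,-0.01,0.7],[0,0.01,-0.67,0,0.7],[0.61,0.05,-0.34,0.82,0.5],[0.62,-0.01,-0.34,0.82,0.5]]]
[[[0.61,-0.07,-0.34,0.82,0.5],[0.6,-0.13,-0.34,0.82,0.5],[0.59,-0.19,-0.34,0.82,0.5],[0.57,-0.24,-0.35,0.82,0.5],[0.54,-0.3,-0.34,0.82,0.5]]]
[[[0.51,-0.35,-0.35,0.82,0.5],[0.47,-0.39,-0.34,0.82,0.5],[0.43,-0.44,-0.35,0.82,0.5],[0.38,-0.48,-0.34,0.81,0.5],[0.33,-0.51,-0.35,0.82,0.5]]]
[[[0.28,-0.55,-0.34,0.81,0.5],[0.23,-0.57,-0.35,0.82,0.5],[0.17,-0.59,-0.34,0.81,0.5],[0.12,-0.6,-0.35,0.82,0.5]]]
end [450.    9.9 330.2] -0.0 19
```

send_rows(steps=[[[0,0,0,0,0.6],[0,0,0,0,0.6],[0,0,0,0,0.6]]])

```text
time_s: 4.58
ee_pos: [408.8, -381.3, 29.6]
ee_rot: [-179.9, -0.1, 90.0]
force: [-0.6, -0.8, 0.1]
gripper_width: 40.9
gripper_force: 0.0
```

send_rows(steps=[[[0,0,-0.67,0,0.7],[0,0,-0.66,0,0.7],[0,0,-0.67,0,0.7],[0.61,0.05,-0.34,0.82,0.5],[0.62,-0.01,-0.34,0.82,0.5]]])

```text
time_s: 5.0
ee_pos: [412.8, -333.3, 138.3]
ee_rot: [-180.0, -0.0, 78.3]
force: [-0.9, 0.6, -0.0]
gripper_width: 52.7
gripper_force: 0.0
```

send_rows(steps=[[[0.61,-0.07,-0.34,0.82,0.5],[0.6,-0.13,-0.34,0.82,0.5],[0.59,-0.19,-0.34,0.82,0.5],[0.57,-0.24,-0.35,0.82,0.5],[0.54,-0.3,-0.34,0.82,0.5]]])

```text
time_s: 5.42
ee_pos: [422.7, -208.9, 206.0]
ee_rot: [-179.8, 0.1, 50.2]
force: [-0.1, -0.6, -0.4]
gripper_width: 45.6
gripper_force: 0.0
```

send_rows(steps=[[[0.51,-0.35,-0.35,0.82,0.5],[0.47,-0.39,-0.34,0.82,0.5],[0.43,-0.44,-0.35,0.82,0.5],[0.38,-0.48,-0.34,0.81,0.5],[0.33,-0.51,-0.35,0.82,0.5]]])

```text
time_s: 5.83
ee_pos: [433.4, -87.1, 275.1]
ee_rot: [-179.9, 0.2, 22.1]
force: [-0.3, 0.2, -0.1]
gripper_width: 45.3
gripper_force: 0.0
```

send_rows(steps=[[[0.28,-0.55,-0.34,0.81,0.5],[0.23,-0.57,-0.35,0.82,0.5],[0.17,-0.59,-0.34,0.81,0.5],[0.12,-0.6,-0.35,0.82,0.5],[0,0,0,0,0.5]]])

```text
time_s: 6.25
ee_pos: [444.0, 12.6, 332.3]
ee_rot: [-179.9, -0.2, 0.0]
force: [0.0, 0.3, 0.2]
gripper_width: 45.7
gripper_force: 0.0
```

```bash
python3 -c "
from h import *
st();f=grab('wrist');save(f,'w2.png')
H,S,V=hsv(f)
m=(V<70);m[300:]=0
print(*blobs(f,m,37,60),sep='\n')"
```

```text
{'time_s': 6.2, 'ee_pos': [444.0, 12.6, 332.3], 'ee_rot': [-179.9, -0.2, 0.0], 'force': [0.0, 0.3, 0.2], 'gripper_width': 45.7, 'gripper_force': 0.0}
(3268, [421.6, 123.5], [521.1, -88.8, 37.0])
(166, [441.6, 62.8], [582.6, -106.5, 37.0])
(129, [34.8, 68.1], [580.1, 323.2, 37.0])
(231, [397.0, 139.0], [504.8, -63.0, 37.0])
(309, [478.9, 140.0], [504.2, -152.4, 37.0])
(123, [635.5, 208.1], [430.0, -341.8, 37.0])
(1139, [255.3, 284.8], [336.5, 97.4, 37.0])
(1117, [398.2, 284.9], [336.6, -71.7, 37.0])
(225, [9.0, 293.8], [322.9, 400.7, 37.0])
(913, [159.3, 295.1], [322.8, 213.5, 37.0])
(978, [493.6, 294.8], [323.9, -186.9, 37.0])
```

View pics/w2.png

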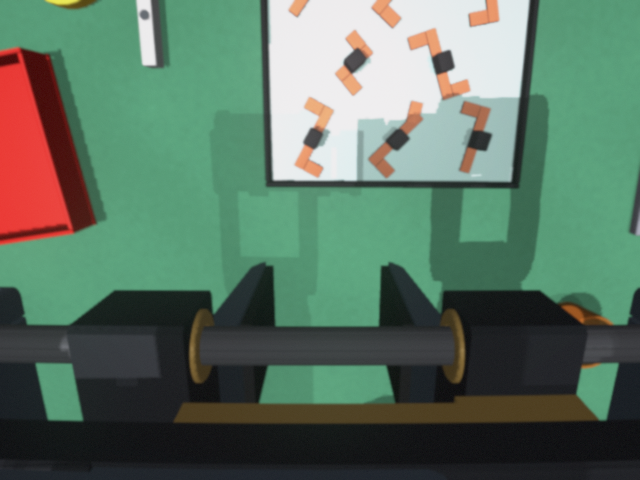

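The wrist view shows the tray's near part: good (313,138), bent (397,139), snapped (480,140), short (355,60), good (443,62). I move forward to see all of it, and use depth for the block tops.

send_rows(steps=[[[0.75,0,0,0,0.5],[0.75,0,0,0,0.5],[0.75,0,0,0,0.5],[0.5,0,0,0,0.5],[0,0,0,0,0.5]]])

```text
time_s: 6.72
ee_pos: [555.8, 8.0, 327.3]
ee_rot: [179.9, 0.2, -0.0]
force: [-0.1, 0.2, -0.2]
gripper_width: 45.9
gripper_force: 0.0
```

```bash
cat >> h.py <<'E'
def cloud(f):
    h,w=f['depth'].shape; vu=np.indices((h,w)).reshape(2,-1)[::-1].T.astype(float)
    n=cv2.undistortPoints(vu.reshape(-1,1,2),np.array(f['intrinsics'],float),np.array(f['dist'],float)).reshape(-1,2)
    T=np.array(f['cam_to_world'],float)
    P=(np.c_[n,np.ones(len(n))]*f['depth'].reshape(-1,1).astype(float))@T[:3,:3].T+T[:3,3]
    P[f['depth'].ravel()==0]=-999
    return P.reshape(h,w,3)
def brackets(f):
    P=cloud(f);H,S,V=hsv(f); out=[]
    T=np.array(f['cam_to_world']); z=P[...,2]
    top=((z>31)&(z<44)&(V<110)&(P[...,0]>420)&(P[...,0]<820)&(P[...,1]>-230)&(P[...,1]<230)).astype(np.uint8)
    cop=(H<16)&(S>110)&(V>80)&(z>-5)&(z<25)
    uv=np.argwhere(cop)[:,::-1]; C=ray(f,uv,11)[:,:2]
    n,l,s,c=cv2.connectedComponentsWithStats(top)
    for i in range(1,n):
        if s[i,4]<40: continue
        W=ray(f,np.argwhere(l==i)[:,::-1],37)[:,:2].astype(np.float32)
        (cx,cy),(a,b),ang=cv2.minAreaRect(W)
        if max(a,b)>30: continue
        if b>a: ang+=90
        d=C-[cx,cy]; r=np.hypot(*d.T); t=np.arctan2(d[:,1],d[:,0]); k=(r>11)&(r<23)
        bar=np.degrees(np.angle(np.exp(2j*t[k]).mean()))/2 if k.sum()>5 else 999
        out.append((round(cx,1),round(cy,1),round(bar,1),round((ang+90)%180-90,1),round(a,1),round(b,1),int((r<52).sum()),round(float(np.median(z[l==i])),1)))
    return sorted(out,reverse=True)
def tray(f):
    P=cloud(f);H,S,V=hsv(f)
    ins=((S<60)&(V>110)&(P[...,0]>420)&(P[...,0]<820)&(P[...,1]>-200)&(P[...,1]<190)&(P[...,2]<14)&(P[...,2]>0)).astype(np.uint8)
    ins=cv2.morphologyEx(ins,cv2.MORPH_CLOSE,np.ones((5,5)))
    c=max(cv2.findContours(ins,0,2)[0],key=cv2.contourArea); W=ray(f,c.reshape(-1,2).astype(float),6)[:,:2].astype(np.float32)
    return cv2.minAreaRect(W)
E
python3 -c "
from h import *
st();f=grab('wrist');save(f,'w3.png')
print(*brackets(f),sep='\n');print(tray(f))"
```

```text
{'time_s': 6.7, 'ee_pos': [555.8, 8.0, 327.3], 'ee_rot': [179.9, 0.2, -0.0], 'force': [-0.1, 0.2, -0.2], 'gripper_width': 45.9, 'gripper_force': 0.0}
(666.4, -62.1, np.float64(-40.8), -42.6, 14.7, 19.1, 777, 37.6)
(665.7, 27.7, np.float64(-36.7), -36.5, 14.1, 18.3, 400, 37.6)
(664.9, -158.3, np.float64(11.5), 9.7, 18.3, 16.0, 806, 37.7)
(586.5, -15.6, np.float64(-27.3), -50.9, 15.1, 18.5, 460, 37.7)
(584.9, -108.8, np.float64(17.8), 17.9, 20.8, 15.7, 701, 37.7)
(506.7, 28.6, np.float64(-29.5), -27.3, 15.3, 21.0, 587, 37.4)
(505.7, -63.7, np.float64(-46.6), -45.0, 16.8, 19.2, 593, 37.4)
(505.4, -154.5, np.float64(-17.0), -12.1, 16.9, 21.0, 488, 37.4)
((584.5789794921875, -61.32365417480469), (280.01751708984375, 261.302978515625), 89.75487518310547)
```

View pics/w3.png

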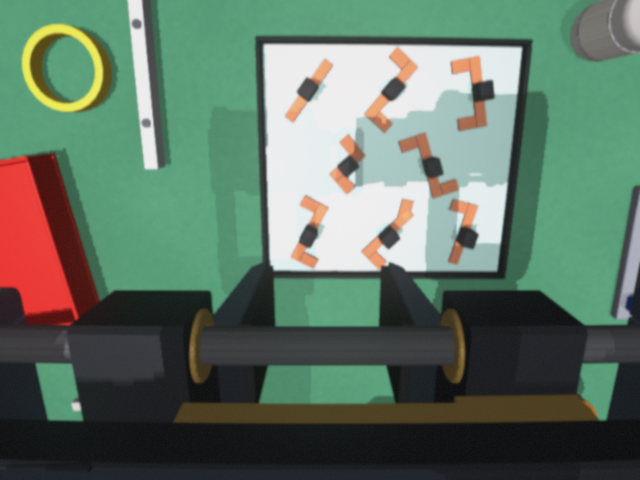

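Detection works: stub (666,28), U (665,-158), short (587,-16), bent (506,-64), snapped (505,-155). The stub goes first.

```bash
cat >> h.py <<'E'
def pick(x,y,yaw,bx,by,bz=45,o=.45,view=(585,-110,335,90)):
    plan([(x,y,120,yaw,o),(x,y,50,yaw,o,.6),(x,y,17,yaw,o,.3),(x,y,17,yaw,o)]+[(x,y,17,yaw,0)]*5+[(x,y,45,yaw,0,.3),(x,y,130,yaw,0),(bx,by,130,yaw,0),(bx,by,bz,yaw,0,.7)]+[(bx,by,bz,yaw,0)]+[(bx,by,bz,yaw,o)]*3+[(bx,by,140,yaw,o)]+([view[:4]and(*view,o)] if view else []))
E
python3 -c "
from h import *
pick(665.7,27.7,143.4,525,395)"
```

```text
[[[0.11,-0.02,0.21,-0.83,0.45],[0.11,-0.01,0.21,-0.83,0.45],[0.11,0,0.21,-0.83,0.45],[0.11,0.01,0.21,-0.84,0.45],[0.11,0.03,0.21,-0.83,0.45]]]
[[[0.11,0.04,0.21,-0.84,0.45],[0.1,0.05,0.21,-0.83,0.45],[0.1,0.06,0.21,-0.84,0.45],[0.09,0.07,0.21,-0.83,0.45],[0.09,0.08,0.21,-0.84,0.45]]]
[[[0.08,0.08,0.21,-0.83,0.45],[0.07,0.09,0.21,-0.84,0.45],[0.06,0.1,0.21,-0.83,0.45],[0.05,0.1,0.21,-0.84,0.45],[0.04,0.11,0.2,-0.83,0.45]]]
[[[0.03,0.11,0.21,-0.84,0.45],[0.02,0.11,0.2,-0.83,0.45],[0,0.11,0.21,-0.84,0.45],[-0.01,0.11,0.2,-0.83,0.45],[-0.02,0.11,0.21,-0.84,0.45]]]
[[[-0.03,0.11,0.2,-0.83,0.45],[-0.04,0.11,0.21,-0.84,0.45],[-0.05,0.1,0.2,-0.83,0.45],[-0.06,0.1,0.21,-0.84,0.45],[-0.07,0.09,0.2,-0.83,0.45]]]
[[[0,0,0.58,0,0.45],[0,0,0.59,0,0.45],[0,0,0.58,0,0.45],[0,0,0.28,0,0.45],[0,0,0.27,0,0.45]]]
[[[0,0,0.28,0,0.45],[0,0,0,0,0.45],[0,0,0,0,0.0],[0,0,0,0,0.0],[0,0,0,0,0.0]]]
[[[0,0,0,0,0.0],[0,0,0,0,0.0],[0,0,-0.23,0,0.0],[0,0,-0.24,0,0.0],[0,0,-0.23,0,0.0]]]
[[[0,0,-0.71,0,0.0],[0,0,-0.71,0,0.0],[0,0,-0.71,0,0.0],[0.69,0.44,0,0,0.0],[0.69,0.44,0,0,0.0]]]
[[[0.69,0.44,0,0,0.0],[0.69,0.44
[... 217 characters left out ...]
53,0,0.0],[0,0,0.54,0,0.0],[0,0,0,0,0.0]]]
[[[0,0,0,0,0.45],[0,0,0,0,0.45],[0,0,0,0,0.45],[0,0,-0.79,0,0.45],[0,0,-0.79,0,0.45]]]
[[[0,0,-0.8,0,0.45],[-0.51,-0.54,-0.29,0.46,0.45],[-0.54,-0.51,-0.29,0.46,0.45],[-0.57,-0.48,-0.29,0.46,0.45],[-0.6,-0.45,-0.29,0.46,0.45]]]
[[[-0.62,-0.42,-0.29,0.46,0.45],[-0.64,-0.38,-0.29,0.46,0.45],[-0.66,-0.35,-0.28,0.45,0.45],[-0.68,-0.31,-0.29,0.46,0.45],[-0.7,-0.27,-0.28,0.45,0.45]]]
[[[-0.71,-0.24,-0.29,0.46,0.45],[-0.72,-0.2,-0.28,0.45,0.45],[-0.73,-0.16,-0.29,0.46,0.45],[-0.74,-0.11,-0.28,0.45,0.45],[-0.75,-0.07,-0.29,0.46,0.45]]]
[[[-0.75,-0.03,-0.28,0.45,0.45],[-0.75,0,-0.29,0.46,0.45],[-0.74,0.05,-0.28,0.45,0.45]]]
end [ 585.  -109.8  334.9] 90.0 83
```

send_rows(steps=[[[0.11,-0.02,0.21,-0.83,0.45],[0.11,-0.01,0.21,-0.83,0.45],[0.11,0,0.21,-0.83,0.45],[0.11,0.01,0.21,-0.84,0.45],[0.11,0.03,0.21,-0.83,0.45]]], squeeze=25)

```text
time_s: 7.18
ee_pos: [573.7, 12.5, 287.4]
ee_rot: [-180.0, 0.2, 28.9]
force: [0.4, 0.2, 0.5]
gripper_width: 41.5
gripper_force: 0.0
```

send_rows(steps=[[[0.11,0.04,0.21,-0.84,0.45],[0.1,0.05,0.21,-0.83,0.45],[0.1,0.06,0.21,-0.84,0.45],[0.09,0.07,0.21,-0.83,0.45],[0.09,0.08,0.21,-0.84,0.45]]])

```text
time_s: 7.6
ee_pos: [596.6, 15.9, 245.5]
ee_rot: [-179.9, 0.1, 57.6]
force: [-0.5, -0.3, 0.4]
gripper_width: 41.0
gripper_force: 0.0
```

send_rows(steps=[[[0.08,0.08,0.21,-0.83,0.45],[0.07,0.09,0.21,-0.84,0.45],[0.06,0.1,0.21,-0.83,0.45],[0.05,0.1,0.21,-0.84,0.45],[0.04,0.11,0.2,-0.83,0.45]]])

```text
time_s: 8.02
ee_pos: [619.1, 20.2, 203.9]
ee_rot: [-179.8, 0.0, 86.3]
force: [-0.1, 0.4, -0.7]
gripper_width: 40.8
gripper_force: 0.0
```

send_rows(steps=[[[0.03,0.11,0.21,-0.84,0.45],[0.02,0.11,0.2,-0.83,0.45],[0,0.11,0.21,-0.84,0.45],[-0.01,0.11,0.2,-0.83,0.45],[-0.02,0.11,0.21,-0.84,0.45]]])

```text
time_s: 8.43
ee_pos: [641.2, 23.9, 162.9]
ee_rot: [-179.9, -0.0, 115.0]
force: [0.2, 0.7, 0.5]
gripper_width: 41.5
gripper_force: 0.0
```

send_rows(steps=[[[-0.03,0.11,0.2,-0.83,0.45],[-0.04,0.11,0.21,-0.84,0.45],[-0.05,0.1,0.2,-0.83,0.45],[-0.06,0.1,0.21,-0.84,0.45],[-0.07,0.09,0.2,-0.83,0.45]]])

```text
time_s: 8.85
ee_pos: [663.7, 27.8, 122.0]
ee_rot: [-179.9, -0.1, 143.7]
force: [0.4, 0.4, -0.4]
gripper_width: 41.1
gripper_force: 0.0
```

send_rows(steps=[[[0,0,0.58,0,0.45],[0,0,0.59,0,0.45],[0,0,0.58,0,0.45],[0,0,0,0,0.45]]])

```text
time_s: 9.18
ee_pos: [660.2, 27.8, 47.8]
ee_rot: [-179.6, -0.5, 143.4]
force: [-0.2, -0.9, -0.0]
gripper_width: 41.0
gripper_force: 0.0
```

send_rows(steps=[[[0,0,0,0,0.45],[0,0,0,0,0.45]]])

```text
time_s: 9.35
ee_pos: [665.6, 28.4, 54.1]
ee_rot: [180.0, 0.1, 143.4]
force: [0.8, -0.5, 0.6]
gripper_width: 40.8
gripper_force: 0.0
```

```bash
python3 -c "
from h import *
st();f=grab('wrist');print(*[b for b in brackets(f)],sep='\n');st()
plan([(665.7,27.7,17,143.4,.45,.3)])"
```

```text
{'time_s': 9.4, 'ee_pos': [665.6, 28.4, 54.1], 'ee_rot': [180.0, 0.1, 143.4], 'force': [0.8, -0.5, 0.6], 'gripper_width': 40.8, 'gripper_force': 0.0}
(665.8, 29.3, np.float64(-36.0), -37.1, 15.4, 21.5, 1440, 37.6)
(589.7, -99.0, np.float64(1.4), -48.0, 9.2, 11.8, 1722, 34.7)
(586.6, -13.9, np.float64(-25.6), -49.0, 17.3, 20.9, 2745, 37.6)
(513.8, 26.6, np.float64(-26.0), 52.1, 18.7, 8.4, 2671, 37.2)
{'time_s': 9.4, 'ee_pos': [666.3, 28.6, 54.7], 'ee_rot': [179.9, 0.1, 143.4], 'force': [0.1, 0.7, 1.0], 'gripper_width': 40.8, 'gripper_force': 0.0}
[[[0,-0.01,0.24,0,0.45],[0,-0.01,0.23,0,0.45],[0,0,0.24,0,0.45],[0,-0.01,0.23,0,0.45]]]
end [665.5  27.6  17.1] 143.4 4
```

send_rows(steps=[[[0,0,0.24,0,0.45],[0,0,0.23,0,0.45],[0,0,0.24,0,0.45],[0,0,0.23,0,0.45],[0,0,0,0,0.45]]])

```text
time_s: 9.82
ee_pos: [663.6, 29.0, 12.3]
ee_rot: [-179.8, -0.2, 143.4]
force: [-0.3, 0.7, -0.6]
gripper_width: 41.2
gripper_force: 0.0
```

send_rows(steps=[[[0,0,0,0,0],[0,0,0,0,0],[0,0,0,0,0],[0,0,0,0,0],[0,0,0,0,0]]])

```text
time_s: 10.23
ee_pos: [665.9, 29.0, 15.6]
ee_rot: [180.0, 0.1, 143.4]
force: [0.2, 0.2, -0.6]
gripper_width: 16.4
gripper_force: 25.0
```

send_rows(steps=[[[0,0,-0.25,0,0],[0,0,-0.25,0,0],[0,0,-0.25,0,0],[0,0,-0.7,0,0],[0,0,-0.7,0,0]]])

```text
time_s: 10.65
ee_pos: [664.9, 29.0, 102.2]
ee_rot: [-179.9, -0.1, 143.4]
force: [-0.3, 0.5, 0.3]
gripper_width: 15.7
gripper_force: 25.0
```

send_rows(steps=[[[0,0,-0.7,0,0],[0.69,0.44,0,0,0],[0.69,0.44,0,0,0],[0.69,0.44,0,0,0],[0.69,0.44,0,0,0]]])

```text
time_s: 11.07
ee_pos: [618.6, 152.4, 131.0]
ee_rot: [179.9, 0.1, 143.3]
force: [0.5, 1.4, -0.0]
gripper_width: 15.5
gripper_force: 25.0
```

send_rows(steps=[[[0.69,0.44,0,0,0],[0.69,0.44,0,0,0],[0.69,0.44,0,0,0],[0.69,0.44,0,0,0],[0.7,0.44,0,0,0]]])

```text
time_s: 11.48
ee_pos: [559.9, 306.1, 130.7]
ee_rot: [179.9, 0.1, 143.4]
force: [1.2, 0.7, -0.9]
gripper_width: 16.1
gripper_force: 25.0
```

send_rows(steps=[[[0.69,0.44,0,0,0],[0.7,0.44,0,0,0],[0.69,0.43,0,0,0],[0,0,0,0,0],[0,0,0,0,0]]])

```text
time_s: 11.9
ee_pos: [524.1, 397.9, 130.3]
ee_rot: [179.9, 0.0, 143.6]
force: [-0.4, 0.5, -1.0]
gripper_width: 15.5
gripper_force: 25.0
```

send_rows(steps=[[[0,0,0.53,0,0],[0,0,0.53,0,0],[0,0,0.53,0,0],[0,0,0.54,0,0],[0,0,0,0,0]]])

```text
time_s: 12.32
ee_pos: [522.9, 393.1, 40.3]
ee_rot: [-179.5, -0.1, 143.3]
force: [-1.1, -1.3, -0.7]
gripper_width: 15.7
gripper_force: 25.0
```

send_rows(steps=[[[0,0,0,0,0.45],[0,0,0,0,0.45],[0,0,0,0,0.45],[0,0,-0.79,0,0.45],[0,0,-0.79,0,0.45]]])

```text
time_s: 12.73
ee_pos: [524.2, 395.6, 107.6]
ee_rot: [-179.9, -0.0, 143.4]
force: [0.5, 0.1, 0.5]
gripper_width: 40.5
gripper_force: 0.0
```

send_rows(steps=[[[0,0,-0.8,0,0.45],[-0.51,-0.54,-0.29,0,0.45],[-0.51,-0.54,-0.29,0,0.45],[-0.51,-0.54,-0.29,0,0.45],[-0.51,-0.54,-0.29,0,0.45]]])

```text
time_s: 13.15
ee_pos: [539.1, 277.2, 188.1]
ee_rot: [179.8, 0.1, 143.4]
force: [1.4, 0.0, -0.0]
gripper_width: 41.2
gripper_force: 0.0
```

send_rows(steps=[[[-0.51,-0.54,-0.29,0,0.45],[-0.51,-0.54,-0.29,0,0.45],[-0.51,-0.54,-0.29,0,0.45],[-0.51,-0.54,-0.29,0,0.45],[-0.51,-0.54,-0.29,0,0.45]]])

```text
time_s: 13.57
ee_pos: [556.4, 129.2, 246.1]
ee_rot: [179.9, 0.1, 143.4]
force: [0.5, -0.5, -0.2]
gripper_width: 41.0
gripper_force: 0.0
```

send_rows(steps=[[[-0.51,-0.54,-0.29,0,0.45],[-0.51,-0.54,-0.29,0,0.45],[-0.51,-0.54,-0.29,0,0.45],[0,0,0,0,0.45],[0,0,0,0,0.45]]])

```text
time_s: 13.98
ee_pos: [567.2, 40.9, 280.6]
ee_rot: [179.8, 0.2, 143.2]
force: [0.3, 1.2, -0.5]
gripper_width: 40.8
gripper_force: 0.0
```

```bash
python3 -c "
from h import *
st();f=grab('wrist');save(f,'w4.png');print(*[b for b in brackets(f)],sep='\n');st()"
```

```text
{'time_s': 14.0, 'ee_pos': [567.2, 40.9, 280.6], 'ee_rot': [179.8, 0.2, 143.2], 'force': [0.3, 1.2, -0.5], 'gripper_width': 40.8, 'gripper_force': 0.0}
(659.2, -55.8, np.float64(-34.5), 53.2, 14.1, 5.9, 352, 36.3)
(585.2, -14.1, np.float64(-24.1), -51.1, 14.9, 20.3, 462, 37.6)
(583.0, -108.3, np.float64(22.3), -71.0, 16.9, 17.5, 406, 37.4)
(505.6, 30.1, np.float64(-28.3), -28.4, 15.1, 18.5, 897, 37.7)
(504.0, -62.3, np.float64(-43.5), -44.7, 15.7, 20.7, 753, 37.5)
(503.4, -153.1, np.float64(-13.1), -17.0, 17.9, 20.1, 602, 37.4)
{'time_s': 14.0, 'ee_pos': [566.7, 42.0, 279.7], 'ee_rot': [179.9, 0.1, 143.3], 'force': [0.0, -0.0, -0.3], 'gripper_width': 41.4, 'gripper_force': 0.0}
```

View pics/w4.png

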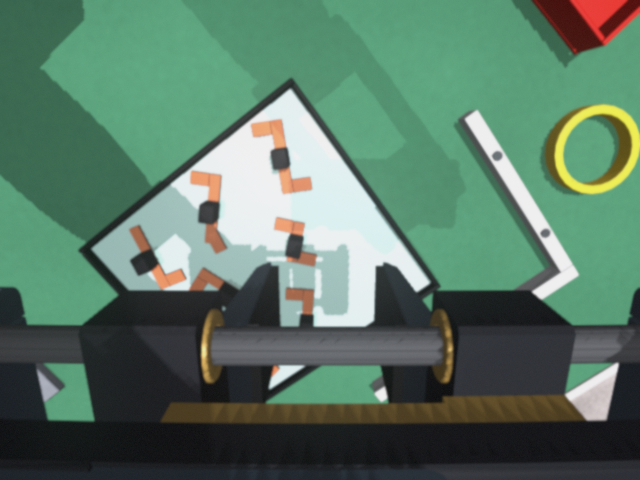

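The stub is gone, and the short one at (294,245) is unchanged. Next: short.

```bash
cat >> h.py <<'E'
def pick(x,y,yaw,bx,by,bz=45,o=.45,view=(567,42,280)):
    H=(x,y,17,yaw)
    plan([(x,y,60,yaw,o)]+[(x,y,60,yaw,o)]*2+[(*H,o,.4)]+[(*H,o)]+[(*H,0)]*5+[(x,y,45,yaw,0,.3),(x,y,120,yaw,0),(bx,by,130,yaw,0,.97)]+[(bx,by,130,yaw,0)]*2+[(bx,by,bz,yaw,0,.8)]+[(bx,by,bz,yaw,0)]*2+[(bx,by,bz,yaw,o)]*3+[(bx,by,140,yaw,o)]+[(*view,yaw,o,.97)]+[(*view,yaw,o)]*2)
E
python3 -c "
from h import *
pick(586.0,-14.8,129.3,465,375)"
```

```text
[[[-0.18,-0.12,0.78,0.29,0.45],[-0.18,-0.12,0.79,0.29,0.45],[-0.18,-0.11,0.78,0.29,0.45],[-0.19,-0.1,0.79,0.29,0.45],[-0.19,-0.1,0.78,0.29,0.45]]]
[[[-0.19,-0.09,0.79,0.29,0.45],[-0.2,-0.07,0.78,0.3,0.45],[0,0,0,0,0.45],[0,0,0,0,0.45],[0,0,0.36,0,0.45]]]
[[[0,0,0.36,0,0.45],[0,0,0.36,0,0.45],[0,0,0,0,0.45],[0,0,0,0,0.0],[0,0,0,0,0.0]]]
[[[0,0,0,0,0.0],[0,0,0,0,0.0],[0,0,0,0,0.0],[0,0,-0.23,0,0.0],[0,0,-0.24,0,0.0]]]
[[[0,0,-0.23,0,0.0],[0,0,-0.63,0,0.0],[0,0,-0.62,0,0.0],[0,0,-0.63,0,0.0],[0.86,0.35,-0.02,0,0.0]]]
[[[0.86,0.35,-0.02,0,0.0],[0.86,0.35,-0.02,0,0.0],[0.86,0.35,-0.02,0,0.0],[0.86,0.35,-0.02,0,0.0],[0.86,0.35,-0.02,0,0.0]]]
[[[0.86,0.34,-0.03,0,0.0],[0.86,0.35,-0.02,0,0.0],[0.86,0.34,-0.03,0,0.0],[0.86,0.35,-0.02,0,0.0],[0.86,0.34,-0.03,0,0.0]]]
[[[0,0,0,0,0.0],[0,0,0,0,0.0],[0,0,0.71,0,0.0],[0,0,0.71,0,0.0],[0,0,0.71,0,0.0]]]
[[[0,0,0,0,0.0],[0,0,0,0,0.0],[0,0,0,0,0.45],[0,0,0,0,0.45],[0,0,0,0,0.45]]]
[[[0,0,-0.79,0,0.45],[0,0,-0.79,0,0.45],[0,0,-0.8,0,0.45],[-0.81,-0.33,-0.35,0,0.45],[-0.81,-0.33,-0.35,0,0.45]]]
[[[-0.81,-0.33,-0.35,0,0.45],[-0.8,-0.33,-0.35,0,0.45],[-0.81,-0.33,-0.35,0,0.45],[-0.8,-0.33,-0.35,0,0.45],[-0.81,-0.33,-0.35,0,0.45]]]
[[[-0.8,-0.33,-0.35,0,0.45],[-0.81,-0.33,-0.35,0,0.45],[-0.8,-0.32,-0.35,0,0.45],[0,0,0,0,0.45],[0,0,0,0,0.45]]]
end [567.   42.2 280.1] 129.3 60
```

send_rows(steps=[[[-0.18,-0.12,0.78,0.29,0.45],[-0.18,-0.12,0.79,0.29,0.45],[-0.18,-0.11,0.78,0.29,0.45],[-0.19,-0.1,0.79,0.29,0.45],[-0.19,-0.1,0.78,0.29,0.45]]])

```text
time_s: 14.45
ee_pos: [580.0, 2.7, 120.2]
ee_rot: [180.0, -0.0, 133.4]
force: [0.9, -0.2, -0.8]
gripper_width: 41.0
gripper_force: 0.0
```

send_rows(steps=[[[-0.19,-0.09,0.79,0.29,0.45],[-0.2,-0.07,0.78,0.3,0.45],[0,0,0,0,0.45],[0,0,0,0,0.45],[0,0,0.36,0,0.45]]])

```text
time_s: 14.87
ee_pos: [589.2, -13.3, 48.1]
ee_rot: [179.7, 0.3, 129.5]
force: [0.4, 0.7, -0.6]
gripper_width: 41.0
gripper_force: 0.0
```

send_rows(steps=[[[0,0,0.36,0,0.45],[0,0,0.3,0,0.45],[0,0,0,0,0.45],[0,0,0,0,0],[0,0,0,0,0]]])

```text
time_s: 15.28
ee_pos: [587.6, -13.8, 20.1]
ee_rot: [179.8, 0.1, 129.4]
force: [-0.1, 0.4, 0.2]
gripper_width: 30.6
gripper_force: 0.0
```

send_rows(steps=[[[0,0,0,0,0],[0,0,0,0,0],[0,0,0,0,0],[0,0,-0.23,0,0],[0,0,-0.24,0,0]]])

```text
time_s: 15.7
ee_pos: [585.6, -14.4, 37.1]
ee_rot: [-179.9, -0.0, 129.4]
force: [0.2, 0.0, -0.6]
gripper_width: 15.8
gripper_force: 25.0
```

send_rows(steps=[[[0,0,-0.23,0,0],[0,0,-0.6,0,0],[0,0,-0.6,0,0],[0,0,-0.6,0,0],[0.86,0.35,-0.02,0,0]]])

```text
time_s: 16.12
ee_pos: [580.5, 17.1, 124.7]
ee_rot: [179.5, 0.6, 129.1]
force: [1.2, 0.2, -0.3]
gripper_width: 15.9
gripper_force: 25.0
```

send_rows(steps=[[[0.86,0.35,-0.02,0,0],[0.86,0.35,-0.02,0,0],[0.86,0.35,-0.02,0,0],[0.86,0.35,-0.02,0,0],[0.86,0.35,-0.02,0,0]]])

```text
time_s: 16.53
ee_pos: [519.6, 200.0, 123.9]
ee_rot: [179.9, 0.0, 129.3]
force: [0.3, 0.6, -0.2]
gripper_width: 16.1
gripper_force: 25.0
```

send_rows(steps=[[[0.86,0.34,-0.03,0,0],[0.86,0.35,-0.02,0,0],[0.86,0.34,-0.03,0,0],[0.86,0.35,-0.02,0,0],[0.86,0.34,-0.03,0,0]]])

```text
time_s: 16.95
ee_pos: [463.6, 376.8, 129.1]
ee_rot: [179.9, 0.0, 129.4]
force: [0.2, 0.9, -0.6]
gripper_width: 16.1
gripper_force: 25.0
```

send_rows(steps=[[[0,0,0,0,0],[0,0,0,0,0],[0,0,0.7,0,0],[0,0,0.7,0,0],[0,0,0.7,0,0]]])

```text
time_s: 17.37
ee_pos: [465.1, 374.0, 44.1]
ee_rot: [179.9, 0.0, 129.3]
force: [0.7, -0.2, -0.5]
gripper_width: 15.9
gripper_force: 25.0
```

send_rows(steps=[[[0,0,0,0,0],[0,0,0,0,0],[0,0,0,0,0.45],[0,0,0,0,0.45],[0,0,0,0,0.45]]])

```text
time_s: 17.78
ee_pos: [465.5, 375.6, 46.0]
ee_rot: [179.8, 0.0, 129.3]
force: [0.1, -0.2, 0.6]
gripper_width: 33.0
gripper_force: 0.0
```

send_rows(steps=[[[0,0,-0.79,0,0.45],[0,0,-0.79,0,0.45],[0,0,-0.8,0,0.45],[-0.81,-0.33,-0.35,0,0.45],[-0.81,-0.33,-0.35,0,0.45]]])

```text
time_s: 18.2
ee_pos: [485.8, 309.3, 170.6]
ee_rot: [179.7, 0.1, 129.6]
force: [0.4, -0.4, 0.4]
gripper_width: 41.1
gripper_force: 0.0
```

send_rows(steps=[[[-0.81,-0.33,-0.35,0,0.45],[-0.8,-0.33,-0.35,0,0.45],[-0.81,-0.33,-0.35,0,0.45],[-0.8,-0.33,-0.35,0,0.45],[-0.81,-0.33,-0.35,0,0.45]]])

```text
time_s: 18.62
ee_pos: [536.4, 140.2, 239.4]
ee_rot: [179.9, 0.1, 129.4]
force: [0.4, 1.0, -0.4]
gripper_width: 40.8
gripper_force: 0.0
```

send_rows(steps=[[[-0.8,-0.33,-0.35,0,0.45],[-0.81,-0.33,-0.35,0,0.45],[-0.8,-0.32,-0.35,0,0.45],[0,0,0,0,0.45],[0,0,0,0,0.45]]])

```text
time_s: 19.03
ee_pos: [567.7, 41.0, 281.0]
ee_rot: [179.8, 0.1, 129.2]
force: [-0.1, -0.5, -0.9]
gripper_width: 40.9
gripper_force: 0.0
```

```bash
python3 -c "
from h import *
st();f=grab('wrist');B=brackets(f);print(*B,sep='\n')
b=[b for b in B if np.hypot(b[0]-505,b[1]+63)<25][0]
pick(505.2,-63.2,135,500,375,52)"
```

```text
{'time_s': 19.0, 'ee_pos': [567.7, 41.0, 281.0], 'ee_rot': [179.8, 0.1, 129.2], 'force': [-0.1, -0.5, -0.9], 'gripper_width': 40.9, 'gripper_force': 0.0}
(664.1, -157.0, np.float64(11.4), 11.3, 19.7, 17.5, 354, 37.3)
(659.6, -54.4, np.float64(-30.5), 39.1, 14.1, 4.8, 350, 35.7)
(505.6, 30.4, np.float64(-28.1), -25.8, 15.1, 18.5, 873, 37.6)
(504.1, -62.3, np.float64(-43.0), -45.8, 16.1, 20.3, 726, 37.5)
[[[-0.13,-0.36,0.69,-0.1,0.45],[-0.13,-0.36,0.69,-0.1,0.45],[-0.12,-0.36,0.69,-0.11,0.45],[-0.12,-0.36,0.69,-0.1,0.45],[-0.12,-0.36,0.69,-0.11,0.45]]]
[[[-0.11,-0.37,0.68,-0.1,0.45],[-0.11,-0.37,0.69,-0.11,0.45],[-0.1,-0.36,0.68,-0.1,0.45],[0,0,0,0,0.45],[0,0,0,0,0.45]]]
[[[0,0,0.36,0,0.45],[0,0,0.36,0,0.45],[0,0,0.36,0,0.45],[0,0,0,0,0.45],[0,0,0,0,0.0]]]
[[[0,0,0,0,0.0],[0,0,0,0,0.0],[0,0,0,0,0.0],[0,0,0,0,0.0],[0,0,-0.23,0,0.0]]]
[[[0,0,-0.24,0,0.0],[0,0,-0.23,0,0.0],[0,0,-0.63,0,0.0],[0,0,-0.62,0,0.0],[0,0,-0.63,0,0.0]]]
[[[0.65,0.64,-0.02,0,0.0],[0.65,0.64,-0.02,0,0.0],[0.65,0.64,-0.02,0,0.0],[0.65,0.64,-0.02,0,0.0],[0.66,0.64,-0.02,0,0.0]]]
[[[0.65,0.64,-0.02,0,0.0],[0.66,0.63,-0.02,0,0.0],[0.65,0.64,-0.02,0,0.0],[0.66,0.63,-0.02,0,0.0],[0.65,0.64,-0.02,0,0.0]]]
[[[0.66,0.63,-0.02,0,0.0],[0.65,0.64,-0.03,0,0.0],[0,0,0,0,0.0],[0,0,0,0,0.0],[0,0,0.65,0,0.0]]]
[[[0,0,0.65,0,0.0],[0,0,0.65,0,0.0],[0,0,0,0,0.0],[0,0,0,0,0.0],[0,0,0,0,0.45]]]
[[[0,0,0,0,0.45],[0,0,0,0,0.45],[0,0,-0.73,0,0.45],[0,0,-0.73,0,0.45],[0,0,-0.74,0,0.45]]]
[[[-0.71,-0.47,-0.35,0,0.45],[-0.71,-0.47,-0.35,0,0.45],[-0.71,-0.47,-0.35,0,0.45],[-0.71,-0.47,-0.35,0,0.45],[-0.71,-0.47,-0.35,0,0.45]]]
[[[-0.7,-0.47,-0.35,0,0.45],[-0.71,-0.47,-0.35,0,0.45],[-0.7,-0.47,-0.35,0,0.45],[-0.71,-0.47,-0.35,0,0.45],[-0.7,-0.47,-0.35,0,0.45]]]
[[[0,0,0,0,0.45],[0,0,0,0,0.45]]]
end [567.   42.1 280. ] 135.0 62
```

send_rows(steps=[[[-0.13,-0.36,0.69,-0.1,0.45],[-0.13,-0.36,0.69,-0.1,0.45],[-0.12,-0.36,0.69,-0.11,0.45],[-0.12,-0.36,0.69,-0.1,0.45],[-0.12,-0.36,0.69,-0.11,0.45]]])

```text
time_s: 19.5
ee_pos: [527.3, -22.1, 139.9]
ee_rot: [180.0, -0.0, 133.1]
force: [0.0, -0.1, -0.2]
gripper_width: 40.9
gripper_force: 0.0
```

send_rows(steps=[[[-0.11,-0.37,0.68,-0.1,0.45],[-0.11,-0.37,0.69,-0.11,0.45],[-0.1,-0.36,0.68,-0.1,0.45],[0,0,0,0,0.45],[0,0,0,0,0.45]]])

```text
time_s: 19.92
ee_pos: [504.4, -61.9, 58.4]
ee_rot: [-179.9, -0.2, 135.1]
force: [-0.3, 0.6, 2.1]
gripper_width: 40.7
gripper_force: 0.0
```

send_rows(steps=[[[0,0,0.36,0,0.45],[0,0,0.36,0,0.45],[0,0,0.32,0,0.45],[0,0,0,0,0.45],[0,0,0,0,0]]])

```text
time_s: 20.33
ee_pos: [507.0, -62.0, 18.8]
ee_rot: [179.9, 0.1, 135.1]
force: [0.1, -0.1, -0.3]
gripper_width: 37.0
gripper_force: 0.0
```

send_rows(steps=[[[0,0,0,0,0],[0,0,0,0,0],[0,0,0,0,0],[0,0,0,0,0],[0,0,-0.23,0,0]]])

```text
time_s: 20.75
ee_pos: [504.7, -62.9, 26.3]
ee_rot: [-179.9, -0.1, 135.1]
force: [-0.4, -0.3, 0.2]
gripper_width: 15.8
gripper_force: 25.0
```

send_rows(steps=[[[0,0,-0.24,0,0],[0,0,-0.23,0,0],[0,0,-0.63,0,0],[0,0,-0.62,0,0],[0,0,-0.6,0,0]]])

```text
time_s: 21.17
ee_pos: [505.5, -63.1, 121.5]
ee_rot: [180.0, 0.0, 135.1]
force: [0.6, -0.6, -0.2]
gripper_width: 16.2
gripper_force: 25.0
```

send_rows(steps=[[[0.65,0.64,-0.02,0,0],[0.65,0.64,-0.02,0,0],[0.65,0.64,-0.02,0,0],[0.65,0.64,-0.02,0,0],[0.66,0.64,-0.02,0,0]]])

```text
time_s: 21.58
ee_pos: [503.6, 121.1, 124.8]
ee_rot: [179.9, 0.1, 135.0]
force: [0.9, 0.4, -0.6]
gripper_width: 15.8
gripper_force: 25.0
```

send_rows(steps=[[[0.65,0.64,-0.02,0,0],[0.66,0.63,-0.02,0,0],[0.65,0.64,-0.02,0,0],[0.66,0.63,-0.02,0,0],[0.65,0.64,-0.02,0,0]]])

```text
time_s: 22.0
ee_pos: [500.6, 303.9, 128.7]
ee_rot: [180.0, 0.0, 135.1]
force: [-0.2, -0.5, -0.3]
gripper_width: 15.7
gripper_force: 25.0
```

send_rows(steps=[[[0.66,0.63,-0.02,0,0],[0.65,0.64,-0.03,0,0],[0,0,0,0,0],[0,0,0,0,0],[0,0,0.65,0,0]]])

```text
time_s: 22.42
ee_pos: [502.5, 376.8, 108.6]
ee_rot: [179.4, 0.1, 135.1]
force: [0.7, -0.0, -0.5]
gripper_width: 15.9
gripper_force: 25.0
```

send_rows(steps=[[[0,0,0.65,0,0],[0,0,0.65,0,0],[0,0,0,0,0],[0,0,0,0,0],[0,0,0,0,0.45]]])

```text
time_s: 22.83
ee_pos: [500.5, 374.6, 53.1]
ee_rot: [179.9, 0.0, 135.0]
force: [-0.0, 0.1, 0.2]
gripper_width: 19.8
gripper_force: 0.0
```

send_rows(steps=[[[0,0,0,0,0.45],[0,0,0,0,0.45],[0,0,-0.73,0,0.45],[0,0,-0.73,0,0.45],[0,0,-0.74,0,0.45]]])

```text
time_s: 23.25
ee_pos: [499.5, 374.9, 141.2]
ee_rot: [-180.0, 0.0, 135.1]
force: [0.4, 0.7, 0.8]
gripper_width: 40.8
gripper_force: 0.0
```

send_rows(steps=[[[-0.71,-0.47,-0.35,0,0.45],[-0.71,-0.47,-0.35,0,0.45],[-0.71,-0.47,-0.35,0,0.45],[-0.71,-0.47,-0.35,0,0.45],[-0.71,-0.47,-0.35,0,0.45]]])

```text
time_s: 23.67
ee_pos: [533.9, 206.8, 211.4]
ee_rot: [179.9, 0.1, 135.1]
force: [0.2, -0.2, -1.0]
gripper_width: 40.9
gripper_force: 0.0
```

send_rows(steps=[[[-0.7,-0.47,-0.35,0,0.45],[-0.71,-0.47,-0.35,0,0.45],[-0.7,-0.47,-0.35,0,0.45],[-0.71,-0.47,-0.35,0,0.45],[-0.7,-0.47,-0.35,0,0.45]]])

```text
time_s: 24.08
ee_pos: [567.0, 40.6, 281.5]
ee_rot: [179.9, 0.1, 135.1]
force: [0.4, 0.0, -0.2]
gripper_width: 41.0
gripper_force: 0.0
```

send_rows(steps=[[[0,0,0,0.8,0.45],[0,0,0,0.8,0.45],[0,0,0,0.8,0.45],[0,0,0,0.8,0.45],[0,0,0,0.8,0.45]]])

```text
time_s: 24.5
ee_pos: [567.0, 42.0, 280.6]
ee_rot: [179.9, 0.0, 107.3]
force: [-0.1, 1.0, 0.0]
gripper_width: 40.9
gripper_force: 0.0
```

send_rows(steps=[[[0.1,-0.7,-0.2,0.8,0.45],[0,-0.7,-0.2,0.7,0.45],[-0.7,0,-0.2,0,0.45],[-0.7,0,0,0,0.45],[0,0,0,0,0.45]]])

```text
time_s: 24.92
ee_pos: [519.0, -27.3, 305.4]
ee_rot: [179.8, 0.2, 97.1]
force: [0.2, 0.1, 0.1]
gripper_width: 40.9
gripper_force: 0.0
```

```bash
python3 -c "
from h import *
st();f=grab('wrist');save(f,'w5.png');B=brackets(f);print(*B,sep='\n')"
```

```text
{'time_s': 24.9, 'ee_pos': [519.0, -27.3, 305.4], 'ee_rot': [179.8, 0.2, 97.1], 'force': [0.2, 0.1, 0.1], 'gripper_width': 40.9, 'gripper_force': 0.0}
(665.3, -61.2, np.float64(-43.2), -41.0, 14.6, 19.9, 615, 37.5)
(578.1, -109.2, np.float64(25.2), -81.1, 8.9, 17.7, 579, 37.4)
(505.9, 29.5, np.float64(-27.8), -29.4, 14.5, 18.7, 801, 37.9)
(503.5, -153.4, np.float64(-13.8), -12.8, 16.7, 19.7, 405, 37.4)
```

View pics/w5.png

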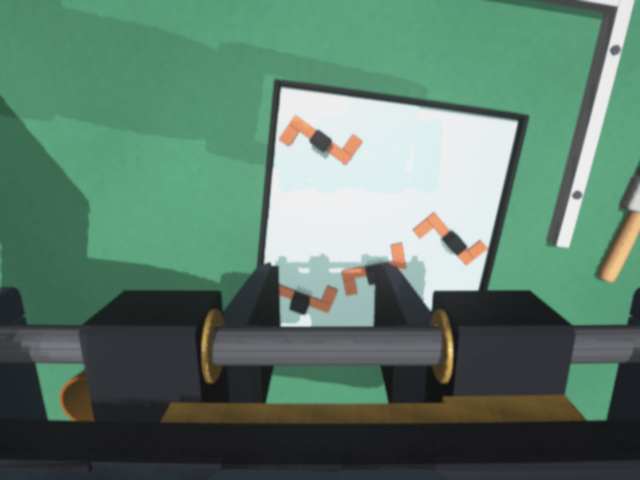

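Short and bent are gone. Snapped at (300,300) is unchanged and goes next.

```bash
python3 -c "
from h import *
pick(504.6,-154,166.5,450,385,60,view=(665,-110,290))"
```

```text
[[[-0.26,-0.06,0.51,-0.84,0.45],[-0.25,-0.09,0.51,-0.84,0.45],[-0.25,-0.11,0.51,-0.84,0.45],[-0.23,-0.14,0.51,-0.84,0.45],[-0.22,-0.16,0.51,-0.84,0.45]]]
[[[-0.2,-0.18,0.51,-0.84,0.45],[-0.18,-0.2,0.51,-0.84,0.45],[-0.16,-0.22,0.51,-0.84,0.45],[-0.14,-0.23,0.51,-0.84,0.45],[-0.11,-0.25,0.51,-0.85,0.45]]]
[[[-0.08,-0.25,0.51,-0.84,0.45],[-0.06,-0.27,0.51,-0.85,0.45],[0,0,0,0,0.45],[0,0,0,0,0.45],[0,0,0.36,0,0.45]]]
[[[0,0,0.36,0,0.45],[0,0,0.35,0,0.45],[0,0,0,0,0.45],[0,0,0,0,0.0],[0,0,0,0,0.0]]]
[[[0,0,0,0,0.0],[0,0,0,0,0.0],[0,0,0,0,0.0],[0,0,-0.23,0,0.0],[0,0,-0.23,0,0.0]]]
[[[0,0,-0.24,0,0.0],[0,0,-0.62,0,0.0],[0,0,-0.63,0,0.0],[0,0,-0.62,0,0.0],[0.32,0.91,-0.02,0,0.0]]]
[[[0.32,0.91,-0.02,0,0.0],[0.32,0.91,-0.02,0,0.0],[0.32,0.91,-0.02,0,0.0],[0.32,0.91,-0.02,0,0.0],[0.32,0.92,-0.02,0,0.0]]]
[[[0.32,0.91,-0.02,0,0.0],[0.32,0.92,-0.02,0,0.0],[0.32,0.91,-0.02,0,0.0],[0.32,0.92,-0.01,0,0.0],[0.32,0.91,-0.02,0,0.0]]]
[[[0.31,0.92,-0.01,0,0.0],[0.32,0.91,-0.02,0,0.0],[0.31,0.92,-0.01,0,0.0],[0,0,0,0,0.0],[0,0,0,0,0.0]]]
[[[0,0,0.58,0,0.0],[0,0,0.58,0,0.0],[0,0,0.59,0,0.0],[0,0,0,0,0.0],[0,0,0,0,0.0]]]
[[[0,0,0,0,0.45],[0,0,0,0,0.45],[0,0,0,0,0.45],[0,0,-0.67,0,0.45],[0,0,-0.67,0,0.45]]]
[[[0,0,-0.66,0,0.45],[-0.54,-0.72,-0.25,0,0.45],[-0.54,-0.72,-0.25,0,0.45],[-0.54,-0.72,-0.25,0,0.45],[-0.54,-0.72,-0.25,0,0.45]]]
[[[-0.54,-0.72,-0.25,0,0.45],[-0.54,-0.72,-0.25,0,0.45],[-0.54,-0.72,-0.25,0,0.45],[-0.54,-0.72,-0.25,0,0.45],[-0.54,-0.72,-0.25,0,0.45]]]
[[[-0.54,-0.72,-0.25,0,0.45],[-0.54,-0.72,-0.25,0,0.45],[-0.54,-0.72,-0.25,0,0.45],[-0.54,-0.71,-0.25,0,0.45],[-0.54,-0.72,-0.25,0,0.45]]]
[[[-0.55,-0.71,-0.25,0,0.45],[0,0,0,0,0.45],[0,0,0,0,0.45]]]
end [ 665.2 -109.9  290. ] 166.5 73
```

send_rows(steps=[[[-0.26,-0.06,0.51,-0.84,0.45],[-0.25,-0.09,0.51,-0.84,0.45],[-0.25,-0.11,0.51,-0.84,0.45],[-0.23,-0.14,0.51,-0.84,0.45],[-0.22,-0.16,0.51,-0.84,0.45]]])

```text
time_s: 25.38
ee_pos: [513.2, -76.8, 201.1]
ee_rot: [180.0, -0.0, 126.5]
force: [-0.1, 0.8, 0.5]
gripper_width: 41.3
gripper_force: 0.0
```

send_rows(steps=[[[-0.2,-0.18,0.51,-0.84,0.45],[-0.18,-0.2,0.51,-0.84,0.45],[-0.16,-0.22,0.51,-0.84,0.45],[-0.14,-0.23,0.51,-0.84,0.45],[-0.11,-0.25,0.51,-0.85,0.45]]])

```text
time_s: 25.8
ee_pos: [507.7, -130.7, 99.1]
ee_rot: [180.0, 0.0, 155.4]
force: [1.1, -0.0, 0.4]
gripper_width: 40.9
gripper_force: 0.0
```

send_rows(steps=[[[-0.08,-0.25,0.51,-0.84,0.45],[-0.06,-0.27,0.51,-0.85,0.45],[0,0,0,0,0.45],[0,0,0,0,0.45],[0,0,0.36,0,0.45]]])

```text
time_s: 26.22
ee_pos: [507.9, -152.6, 47.5]
ee_rot: [-180.0, 0.4, 166.6]
force: [1.4, -1.1, -0.3]
gripper_width: 40.9
gripper_force: 0.0
```

send_rows(steps=[[[0,0,0.36,0,0.45],[0,0,0.3,0,0.45],[0,0,0,0,0.45],[0,0,0,0,0],[0,0,0,0,0]]])

```text
time_s: 26.63
ee_pos: [506.3, -152.4, 19.5]
ee_rot: [-180.0, 0.2, 166.7]
force: [-1.0, -0.8, 0.8]
gripper_width: 30.8
gripper_force: 0.0
```

send_rows(steps=[[[0,0,0,0,0],[0,0,0,0,0],[0,0,0,0,0],[0,0,-0.23,0,0],[0,0,-0.23,0,0]]])

```text
time_s: 27.05
ee_pos: [504.6, -152.5, 36.8]
ee_rot: [180.0, -0.1, 166.7]
force: [-0.3, 0.6, 0.4]
gripper_width: 15.7
gripper_force: 25.0
```

send_rows(steps=[[[0,0,-0.24,0,0],[0,0,-0.62,0,0],[0,0,-0.63,0,0],[0,0,-0.6,0,0],[0.32,0.91,-0.02,0,0]]])

```text
time_s: 27.47
ee_pos: [505.9, -119.2, 126.6]
ee_rot: [-179.8, 0.8, 166.4]
force: [1.7, -0.1, 0.4]
gripper_width: 15.6
gripper_force: 25.0
```

send_rows(steps=[[[0.32,0.91,-0.02,0,0],[0.32,0.91,-0.02,0,0],[0.32,0.91,-0.02,0,0],[0.32,0.91,-0.02,0,0],[0.32,0.92,-0.02,0,0]]])

```text
time_s: 27.88
ee_pos: [480.2, 79.6, 125.9]
ee_rot: [180.0, 0.1, 166.7]
force: [1.6, -0.3, -0.5]
gripper_width: 15.9
gripper_force: 25.0
```

send_rows(steps=[[[0.32,0.91,-0.02,0,0],[0.32,0.92,-0.02,0,0],[0.32,0.91,-0.02,0,0],[0.32,0.92,-0.01,0,0],[0.32,0.91,-0.02,0,0]]])

```text
time_s: 28.3
ee_pos: [459.9, 272.6, 129.5]
ee_rot: [180.0, 0.1, 166.7]
force: [0.5, -0.6, -0.2]
gripper_width: 16.0
gripper_force: 25.0
```

send_rows(steps=[[[0.31,0.92,-0.01,0,0],[0.32,0.91,-0.02,0,0],[0.31,0.92,-0.01,0,0],[0,0,0,0,0],[0,0,0,0,0]]])

```text
time_s: 28.72
ee_pos: [448.7, 388.0, 130.4]
ee_rot: [180.0, 0.0, 166.9]
force: [0.6, 0.6, -0.9]
gripper_width: 15.5
gripper_force: 25.0
```

send_rows(steps=[[[0,0,0.58,0,0],[0,0,0.58,0,0],[0,0,0.59,0,0],[0,0,0,0,0],[0,0,0,0,0]]])

```text
time_s: 29.13
ee_pos: [448.8, 384.6, 59.7]
ee_rot: [-179.9, -0.1, 166.6]
force: [-0.3, -0.6, 0.3]
gripper_width: 16.0
gripper_force: 25.0
```

send_rows(steps=[[[0,0,0,0,0.45],[0,0,0,0,0.45],[0,0,0,0,0.45],[0,0,-0.67,0,0.45],[0,0,-0.67,0,0.45]]])

```text
time_s: 29.55
ee_pos: [448.4, 385.6, 113.7]
ee_rot: [-179.9, -0.1, 166.7]
force: [1.0, 0.1, 0.7]
gripper_width: 40.9
gripper_force: 0.0
```

send_rows(steps=[[[0,0,-0.66,0,0.45],[-0.54,-0.72,-0.25,0,0.45],[-0.54,-0.72,-0.25,0,0.45],[-0.54,-0.72,-0.25,0,0.45],[-0.54,-0.72,-0.25,0,0.45]]])

```text
time_s: 29.97
ee_pos: [507.2, 253.2, 181.8]
ee_rot: [179.9, 0.1, 166.8]
force: [0.2, -0.0, 0.7]
gripper_width: 41.3
gripper_force: 0.0
```

send_rows(steps=[[[-0.54,-0.72,-0.25,0,0.45],[-0.54,-0.72,-0.25,0,0.45],[-0.54,-0.72,-0.25,0,0.45],[-0.54,-0.72,-0.25,0,0.45],[-0.54,-0.72,-0.25,0,0.45]]])

```text
time_s: 30.38
ee_pos: [579.2, 87.6, 231.7]
ee_rot: [180.0, 0.1, 166.7]
force: [-0.1, 0.1, -1.4]
gripper_width: 40.6
gripper_force: 0.0
```

send_rows(steps=[[[-0.54,-0.72,-0.25,0,0.45],[-0.54,-0.72,-0.25,0,0.45],[-0.54,-0.72,-0.25,0,0.45],[-0.54,-0.71,-0.25,0,0.45],[-0.54,-0.72,-0.25,0,0.45]]])

```text
time_s: 30.8
ee_pos: [651.1, -76.9, 281.8]
ee_rot: [180.0, 0.1, 166.7]
force: [0.3, -0.2, 0.1]
gripper_width: 41.0
gripper_force: 0.0
```

send_rows(steps=[[[-0.55,-0.71,-0.25,0,0.45],[0,0,0,0,0.45],[0,0,0,0,0.45]]])

```text
time_s: 31.05
ee_pos: [666.1, -109.7, 290.8]
ee_rot: [180.0, 0.1, 166.5]
force: [-1.2, 0.1, 0.7]
gripper_width: 41.5
gripper_force: 0.0
```

```bash
python3 -c "
from h import *
st();f=grab('wrist');save(f,'w6.png');B=brackets(f);print(*B,sep='\n')
pick(664.6,-157.8,190.7,480,400,65,view=(540,-60,330))"
```

```text
{'time_s': 31.0, 'ee_pos': [666.1, -109.7, 290.8], 'ee_rot': [180.0, 0.1, 166.5], 'force': [-1.2, 0.1, 0.7], 'gripper_width': 41.5, 'gripper_force': 0.0}
(665.8, -62.9, np.float64(-41.7), -40.9, 15.8, 19.5, 782, 37.5)
(664.9, -158.5, np.float64(11.6), 11.7, 19.9, 15.0, 746, 37.6)
(584.8, -109.5, np.float64(18.6), 17.4, 17.9, 14.0, 872, 37.8)
(511.6, 25.8, np.float64(-24.2), 77.2, 16.5, 11.1, 559, 37.5)
[[[-0.04,-0.17,0.82,-0.5,0.45],[-0.03,-0.18,0.82,-0.5,0.45],[-0.02,-0.18,0.82,-0.5,0.45],[0,-0.18,0.82,-0.5,0.45],[0,-0.17,0.83,-0.5,0.45]]]
[[[0.02,-0.17,0.82,-0.5,0.45],[0.02,-0.18,0.83,-0.5,0.45],[0,0,0,0,0.45],[0,0,0,0,0.45],[0,0,0.36,0,0.45]]]
[[[0,0,0.36,0,0.45],[0,0,0.35,0,0.45],[0,0,0,0,0.45],[0,0,0,0,0.0],[0,0,0,0,0.0]]]
[[[0,0,0,0,0.0],[0,0,0,0,0.0],[0,0,0,0,0.0],[0,0,-0.23,0,0.0],[0,0,-0.23,0,0.0]]]
[[[0,0,-0.24,0,0.0],[0,0,-0.62,0,0.0],[0,0,-0.63,0,0.0],[0,0,-0.62,0,0.0],[0.12,0.91,-0.02,0,0.0]]]
[[[0.12,0.91,-0.02,0,0.0],[0.12,0.91,-0.02,0,0.0],[0.12,0.91,-0.01,0,0.0],[0.12,0.91,-0.02,0,0.0],[0.12,0.91,-0.01,0,0.0]]]
[[[0.12,0.91,-0.02,0,0.0],[0.12,0.91,-0.01,0,0.0],[0.12,0.91,-0.02,0,0.0],[0.12,0.91,-0.01,0,0.0],[0.13,0.91,-0.02,0,0.0]]]
[[[0.12,0.91,-0.01,0,0.0],[0.13,0.91,-0.02,0,0.0],[0.12,0.91,-0.01,0,0.0],[0.13,0.91,-0.02,0,0.0],[0.12,0.91,-0.01,0,0.0]]]
[[[0,0,0,0,0.0],[0,0,0,0,0.0],[0,0,0.54,0,0.0],[0,0,0.54,0,0.0],[0,0,0.54,0,0.0]]]
[[[0,0,0,0,0.0],[0,0,0,0,0.0],[0,0,0,0,0.45],[0,0,0,0,0.45],[0,0,0,0,0.45]]]
[[[0,0,-0.62,0,0.45],[0,0,-0.63,0,0.45],[0,0,-0.62,0,0.45],[0.05,-0.89,-0.37,0,0.45],[0.05,-0.89,-0.37,0,0.45]]]
[[[0.05,-0.89,-0.36,0,0.45],[0.05,-0.89,-0.37,0,0.45],[0.05,-0.89,-0.36,0,0.45],[0.05,-0.89,-0.37,0,0.45],[0.05,-0.89,-0.36,0,0.45]]]
[[[0.05,-0.89,-0.37,0,0.45],[0.05,-0.89,-0.36,0,0.45],[0.05,-0.89,-0.37,0,0.45],[0.05,-0.89,-0.36,0,0.45],[0.06,-0.89,-0.37,0,0.45]]]
[[[0.05,-0.9,-0.36,0,0.45],[0,0,0,0,0.45],[0,0,0,0,0.45]]]
end [540.1 -60.1 330. ] 190.7 68
```

send_rows(steps=[[[-0.04,-0.17,0.82,-0.5,0.45],[-0.03,-0.18,0.82,-0.5,0.45],[-0.02,-0.18,0.82,-0.5,0.45],[0,-0.18,0.82,-0.5,0.45],[0,-0.17,0.83,-0.5,0.45]]])

```text
time_s: 31.52
ee_pos: [664.4, -141.7, 124.8]
ee_rot: [180.0, 0.0, -175.8]
force: [0.5, 0.2, 0.5]
gripper_width: 40.7
gripper_force: 0.0
```

send_rows(steps=[[[0.02,-0.17,0.82,-0.5,0.45],[0.02,-0.18,0.83,-0.5,0.45],[0,0,0,0,0.45],[0,0,0,0,0.45],[0,0,0.36,0,0.45]]])

```text
time_s: 31.93
ee_pos: [668.2, -157.0, 50.2]
ee_rot: [-179.8, 0.5, -169.3]
force: [1.1, -0.8, 0.3]
gripper_width: 41.0
gripper_force: 0.0
```

send_rows(steps=[[[0,0,0.36,0,0.45],[0,0,0.3,0,0.45],[0,0,0,0,0.45],[0,0,0,0,0],[0,0,0,0,0]]])

```text
time_s: 32.35
ee_pos: [666.1, -157.4, 20.5]
ee_rot: [-179.9, 0.1, -169.2]
force: [-0.2, 0.3, 1.2]
gripper_width: 30.6
gripper_force: 0.0
```

send_rows(steps=[[[0,0,0,0,0],[0,0,0,0,0],[0,0,0,0,0],[0,0,-0.23,0,0],[0,0,-0.23,0,0]]])

```text
time_s: 32.77
ee_pos: [664.5, -157.5, 37.4]
ee_rot: [180.0, -0.1, -169.2]
force: [0.5, -0.2, -0.4]
gripper_width: 15.8
gripper_force: 25.0
```

send_rows(steps=[[[0,0,-0.24,0,0],[0,0,-0.62,0,0],[0,0,-0.63,0,0],[0,0,-0.6,0,0],[0.12,0.91,-0.02,0,0]]])

```text
time_s: 33.18
ee_pos: [658.7, -128.3, 128.3]
ee_rot: [-179.5, 0.7, -169.5]
force: [1.2, 0.1, 1.1]
gripper_width: 15.5
gripper_force: 25.0
```

send_rows(steps=[[[0.12,0.91,-0.02,0,0],[0.12,0.91,-0.02,0,0],[0.12,0.91,-0.01,0,0],[0.12,0.91,-0.02,0,0],[0.12,0.91,-0.01,0,0]]])

```text
time_s: 33.6
ee_pos: [595.5, 53.1, 126.1]
ee_rot: [-180.0, 0.1, -169.3]
force: [1.1, 0.2, -0.2]
gripper_width: 15.5
gripper_force: 25.0
```

send_rows(steps=[[[0.12,0.91,-0.02,0,0],[0.12,0.91,-0.01,0,0],[0.12,0.91,-0.02,0,0],[0.12,0.91,-0.01,0,0],[0.13,0.91,-0.02,0,0]]])

```text
time_s: 34.02
ee_pos: [537.5, 227.5, 129.2]
ee_rot: [180.0, 0.1, -169.2]
force: [0.5, 0.6, -0.1]
gripper_width: 15.7
gripper_force: 25.0
```

send_rows(steps=[[[0.12,0.91,-0.01,0,0],[0.13,0.91,-0.02,0,0],[0.12,0.91,-0.01,0,0],[0.13,0.91,-0.02,0,0],[0.12,0.91,-0.01,0,0]]])

```text
time_s: 34.43
ee_pos: [478.9, 401.8, 132.1]
ee_rot: [180.0, 0.1, -169.2]
force: [0.2, 0.2, -0.5]
gripper_width: 15.8
gripper_force: 25.0
```

send_rows(steps=[[[0,0,0,0,0],[0,0,0,0,0],[0,0,0.54,0,0],[0,0,0.54,0,0],[0,0,0.54,0,0]]])

```text
time_s: 34.85
ee_pos: [480.5, 398.9, 66.3]
ee_rot: [180.0, 0.1, -169.3]
force: [0.8, -0.0, -0.6]
gripper_width: 15.6
gripper_force: 25.0
```

send_rows(steps=[[[0,0,0,0,0],[0,0,0,0,0],[0,0,0,0,0.45],[0,0,0,0,0.45],[0,0,0,0,0.45]]])

```text
time_s: 35.27
ee_pos: [480.6, 400.4, 67.6]
ee_rot: [179.9, 0.2, -169.3]
force: [0.1, -0.3, -0.1]
gripper_width: 32.9
gripper_force: 0.0
```

send_rows(steps=[[[0,0,-0.62,0,0.45],[0,0,-0.63,0,0.45],[0,0,-0.62,0,0.45],[0.05,-0.89,-0.37,0,0.45],[0.05,-0.89,-0.37,0,0.45]]])

```text
time_s: 35.68
ee_pos: [489.5, 330.2, 172.8]
ee_rot: [179.9, 0.2, -169.0]
force: [0.8, -0.6, 0.5]
gripper_width: 41.0
gripper_force: 0.0
```

send_rows(steps=[[[0.05,-0.89,-0.36,0,0.45],[0.05,-0.89,-0.37,0,0.45],[0.05,-0.89,-0.36,0,0.45],[0.05,-0.89,-0.37,0,0.45],[0.05,-0.89,-0.36,0,0.45]]])

```text
time_s: 36.1
ee_pos: [512.4, 151.0, 245.2]
ee_rot: [-180.0, 0.1, -169.2]
force: [0.7, 0.4, 0.7]
gripper_width: 41.3
gripper_force: 0.0
```

send_rows(steps=[[[0.05,-0.89,-0.37,0,0.45],[0.05,-0.89,-0.36,0,0.45],[0.05,-0.89,-0.37,0,0.45],[0.05,-0.89,-0.36,0,0.45],[0.06,-0.89,-0.37,0,0.45]]])

```text
time_s: 36.52
ee_pos: [535.2, -25.9, 318.3]
ee_rot: [-180.0, 0.1, -169.2]
force: [1.2, -0.1, 0.9]
gripper_width: 41.1
gripper_force: 0.0
```

send_rows(steps=[[[0.05,-0.9,-0.36,0,0.45],[0,0,0,0,0.45],[0,0,0,0,0.45]]])

```text
time_s: 36.77
ee_pos: [540.5, -61.5, 332.4]
ee_rot: [-180.0, 0.2, -169.4]
force: [0.0, -0.4, -0.5]
gripper_width: 41.3
gripper_force: 0.0
```

```bash
python3 -c "
from h import *
st();f=grab('scene');save(f,'s1.png')
w=grab('wrist');print(*brackets(w),sep='\n')
t=grab('top');save(t,'t1.png')"
```

```text
{'time_s': 36.8, 'ee_pos': [540.5, -61.5, 332.4], 'ee_rot': [-180.0, 0.2, -169.4], 'force': [0.0, -0.4, -0.5], 'gripper_width': 41.3, 'gripper_force': 0.0}
(664.3, -62.6, np.float64(-45.2), -40.5, 16.1, 19.5, 533, 37.5)
(583.5, -109.5, np.float64(19.8), 19.3, 20.6, 15.1, 581, 37.4)
(505.1, 28.0, np.float64(-27.8), -32.7, 15.3, 18.4, 679, 37.7)
```

View pics/s1.png

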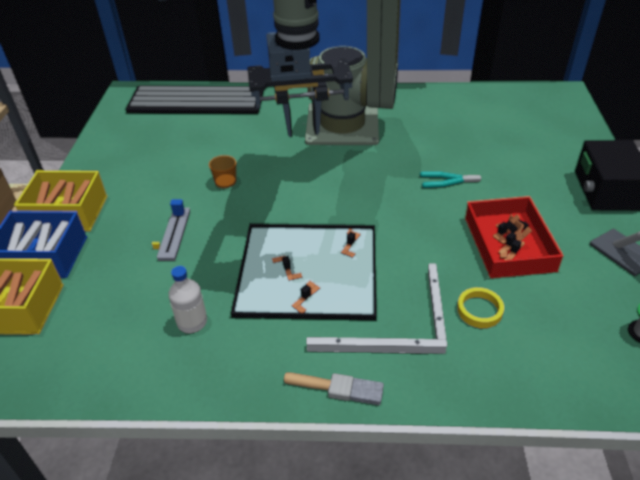

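The scene view shows the three good brackets left on the tray, five faulty ones in the bin at (513,235), and the slider at its near end (178,208). Next I measure the fence and the tray.

```bash
python3 - <<'E'
from h import *
for n in('top','scene'):
    f=grab(n);H,S,V=hsv(f)
    uv=np.argwhere((S<70)&(V>110))[:,::-1]; W=ray(f,uv,25)[:,:2]
    A=W[(abs(W[:,0]-791)<28)&(W[:,1]>-40)&(W[:,1]<185)]; B=W[(abs(W[:,1]-205)<25)&(W[:,0]<770)&(W[:,0]>605)]
    for nm,Q,d in(('x',A,0),('y',B,1)):
        vx,vy,x0,y0=cv2.fitLine(Q.astype(np.float32),cv2.DIST_HUBER,0,.01,.01).ravel()
        lo,hi=np.percentile(Q[:,d],[5,95])
        print(n,nm,len(Q),'dir',np.degrees(np.arctan2(vy,vx)).round(2),'pt',x0.round(1),y0.round(1),'span',lo.round(1),hi.round(1))
f=grab('wrist');print(tray(f))
f=grab('top');H,S,V=hsv(f)
ins=((S<60)&(V>110));m=np.zeros_like(ins);m[150:270,280:410]=1;ins=(ins&m).astype(np.uint8)
c=max(cv2.findContours(ins,0,2)[0],key=cv2.contourArea);print(cv2.minAreaRect(ray(f,c.reshape(-1,2).astype(float),6)[:,:2].astype(np.float32)))
P=cloud(f);q=P[(P[...,2]>15)&(P[...,2]<40)&(abs(P[...,0]-785)<40)&(P[...,1]>-40)&(P[...,1]<180)];print(len(q),np.percentile(q,[3,50,97],axis=0).round(1).tolist() if len(q) else 0)
E
```

```text
top x 643 dir 87.73 pt 790.5 74.4 span 768.9 800.9
top y 436 dir 0.0 pt 686.4 206.1 span 197.8 214.6
scene x 1177 dir -88.98 pt 795.2 71.8 span 784.8 805.9
scene y 601 dir 0.24 pt 691.3 206.1 span 197.5 214.9
((585.928466796875, -60.941253662109375), (279.64434814453125, 261.07647705078125), 89.8018569946289)
((587.6690063476562, -61.83180236816406), (284.33770751953125, 324.16107177734375), 89.28422546386719)
443 [[783.7, 3.9, 16.2], [790.5, 89.8, 25.4], [798.9, 174.9, 32.9]]
```

```bash
python3 - <<'E'
from h import *
for n in('top','scene'):
    f=grab(n);P=cloud(f)
    q=P[(P[...,2]>60)&(P[...,2]<170)&(P[...,0]>560)&(P[...,0]<820)&(P[...,1]>-380)&(P[...,1]<-200)]
    if len(q): print(n,len(q),np.percentile(q,[2,50,98],axis=0).round(1).tolist())
plan([(550,-300,200,90,1),(550,-300,40,90,1,.8)])
E
```

```text
top 519 [[701.5, -312.6, 63.3], [720.5, -281.2, 106.0], [750.9, -259.0, 154.8]]
scene 1178 [[722.1, -311.0, 62.3], [746.0, -281.4, 100.3], [762.3, -257.6, 150.0]]
[[[0.02,-0.13,0.07,-0.84,1.0],[0.03,-0.13,0.07,-0.84,1.0],[0.05,-0.13,0.07,-0.84,1.0],[0.06,-0.12,0.07,-0.84,1.0],[0.07,-0.11,0.07,-0.84,1.0]]]
[[[0.08,-0.11,0.07,-0.84,1.0],[0.09,-0.1,0.07,-0.84,1.0],[0.1,-0.09,0.07,-0.84,1.0],[0.11,-0.08,0.07,-0.84,1.0],[0.12,-0.07,0.07,-0.84,1.0]]]
[[[0.12,-0.05,0.07,-0.84,1.0],[0.13,-0.04,0.07,-0.84,1.0],[0.13,-0.03,0.07,-0.84,1.0],[0.13,-0.01,0.07,-0.84,1.0],[0.13,0,0.07,-0.84,1.0]]]
[[[0.13,0.01,0.07,-0.84,1.0],[0.13,0.03,0.07,-0.84,1.0],[0.13,0.04,0.07,-0.84,1.0],[0.12,0.05,0.07,-0.84,1.0],[0.12,0.06,0.07,-0.84,1.0]]]
[[[0.11,0.07,0.07,-0.84,1.0],[0.1,0.09,0.07,-0.84,1.0],[0.09,0.1,0.07,-0.84,1.0],[0.08,0.1,0.08,-0.84,1.0],[0.07,0.11,0.07,-0.83,1.0]]]
[[[0.06,0.12,0.08,-0.84,1.0],[0.05,0.13,0.07,-0.83,1.0],[0.04,0.13,0.08,-0.84,1.0],[0.02,0.13,0.07,-0.83,1.0],[0.01,0.13,0.08,-0.84,1.0]]]
[[[0,0.14,0.07,-0.83,1.0],[-0.02,0.13,0.08,-0.84,1.0],[-0.03,0.13,0.07,-0.83,1.0],[-0.04,0.13,0.08,-0.84,1.0],[-0.06,0.12,0.07,-0.83,1.0]]]
[[[-0.07,0.12,0.08,-0.84,1.0],[-0.08,0.11,0.07,-0.83,1.0],[-0.09,0.1,0.08,-0.84,1.0],[-0.1,0.09,0.07,-0.83,1.0],[-0.11,0.08,0.08,-0.84,1.0]]]
[[[-0.11,0.07,0.07,-0.83,1.0],[-0.12,0.06,0.08,-0.84,1.0],[-0.13,0.05,0.07,-0.83,1.0],[-0.13,0.04,0.08,-0.84,1.0],[-0.13,0.02,0.07,-0.83,1.0]]]
[[[0,0,0.67,0,1.0],[0,0,0.67,0,1.0],[0,0,0.67,0,1.0],[0,0,0.66,0,1.0],[0,0,0.67,0,1.0]]]
[[[0,0,0.66,0,1.0]]]
end [ 550.  -300.    40.2] 90.0 51
```

```bash
python3 - <<'E'
from h import *
s=env.state();p=s['ee_pos'];y=s['ee_rot'][2]%360
plan([(588,-240,190,90,1),(588,-240,40,90,1,.8),(588,-240,12,90,1,.25)],start=(*p,y))
E
```

```text
[[[-0.02,-0.26,0.2,0.81,1.0],[-0.04,-0.26,0.19,0.82,1.0],[-0.07,-0.25,0.2,0.81,1.0],[-0.09,-0.24,0.19,0.82,1.0],[-0.12,-0.23,0.2,0.81,1.0]]]
[[[-0.14,-0.22,0.19,0.82,1.0],[-0.16,-0.21,0.2,0.81,1.0],[-0.18,-0.19,0.19,0.82,1.0],[-0.19,-0.17,0.2,0.81,1.0],[-0.21,-0.15,0.19,0.82,1.0]]]
[[[-0.23,-0.13,0.2,0.81,1.0],[-0.24,-0.11,0.19,0.82,1.0],[-0.24,-0.08,0.2,0.81,1.0],[-0.25,-0.06,0.19,0.82,1.0],[-0.26,-0.04,0.2,0.81,1.0]]]
[[[-0.26,-0.01,0.19,0.82,1.0],[-0.26,0.02,0.2,0.81,1.0],[-0.25,0.04,0.19,0.82,1.0],[0,0,0.75,0,1.0],[0,0,0.75,0,1.0]]]
[[[0,0,0.75,0,1.0],[0,0,0.75,0,1.0],[0,0,0.75,0,1.0],[0,0,0.23,0,1.0],[0,0,0.24,0,1.0]]]
[[[0,0,0.23,0,1.0]]]
end [ 588.  -239.9   12.2] 90.0 26
```

send_rows(steps=[[[-0.02,-0.26,0.2,0.81,1],[-0.04,-0.26,0.19,0.82,1],[-0.07,-0.25,0.2,0.81,1],[-0.09,-0.24,0.19,0.82,1],[-0.12,-0.23,0.2,0.81,1]]])

```text
time_s: 37.63
ee_pos: [553.7, -110.1, 291.1]
ee_rot: [-180.0, -0.0, 162.5]
force: [-0.3, 0.5, -0.1]
gripper_width: 71.9
gripper_force: 0.0
```

send_rows(steps=[[[-0.14,-0.22,0.19,0.82,1],[-0.16,-0.21,0.2,0.81,1],[-0.18,-0.19,0.19,0.82,1],[-0.19,-0.17,0.2,0.81,1],[-0.21,-0.15,0.19,0.82,1]]])

```text
time_s: 38.05
ee_pos: [566.9, -160.5, 252.2]
ee_rot: [-180.0, -0.0, 134.5]
force: [0.9, 0.2, 0.0]
gripper_width: 91.0
gripper_force: 0.0
```

send_rows(steps=[[[-0.23,-0.13,0.2,0.81,1],[-0.24,-0.11,0.19,0.82,1],[-0.24,-0.08,0.2,0.81,1],[-0.25,-0.06,0.19,0.82,1],[-0.26,-0.04,0.2,0.81,1]]])

```text
time_s: 38.47
ee_pos: [580.1, -210.8, 213.0]
ee_rot: [-180.0, -0.0, 106.5]
force: [-0.1, -0.6, -0.4]
gripper_width: 91.1
gripper_force: 0.0
```

send_rows(steps=[[[-0.26,-0.01,0.19,0.82,1],[-0.26,0.02,0.2,0.81,1],[-0.25,0.04,0.19,0.82,1],[0,0,0.75,0,1],[0,0,0.75,0,1]]])

```text
time_s: 38.88
ee_pos: [589.1, -241.4, 130.7]
ee_rot: [179.8, 0.1, 89.9]
force: [0.5, 0.9, -0.1]
gripper_width: 91.3
gripper_force: 0.0
```

send_rows(steps=[[[0,0,0.7,0,1],[0,0,0.7,0,1],[0,0,0.5,0,1],[0,0,0.2,0,1],[0,0,0,0,1]]])

```text
time_s: 39.3
ee_pos: [586.6, -239.9, 44.1]
ee_rot: [-179.8, -0.1, 89.9]
force: [-0.5, 0.5, -0.2]
gripper_width: 91.2
gripper_force: 0.0
```

send_rows(steps=[[[0,0,0,0,1],[0,0,0,0,1]]])

```text
time_s: 39.47
ee_pos: [589.1, -241.1, 48.1]
ee_rot: [179.8, 0.1, 89.9]
force: [0.4, -1.4, 0.2]
gripper_width: 91.1
gripper_force: 0.0
```

```bash
python3 - <<'E'
from h import *
st();f=grab('wrist');print(*brackets(f),sep='\n')
f=grab('top');H,S,V=hsv(f);print(tray(f))
E
```

```text
{'time_s': 39.5, 'ee_pos': [589.1, -241.1, 48.1], 'ee_rot': [179.8, 0.1, 89.9], 'force': [0.4, -1.4, 0.2], 'gripper_width': 91.1, 'gripper_force': 0.0}
(582.2, -120.4, np.float64(-1.7), -0.1, 2.2, 9.8, 2781, 34.6)
((586.697021484375, -60.13288879394531), (279.16064453125, 260.54107666015625), 89.68002319335938)
```

send_rows(steps=[[[0,0,0.4,0,1],[0,0,0.3,0,1],[0,0,0.2,0,1],[0,0,0,0,1],[0,0,0,0,1]]])

```text
time_s: 39.98
ee_pos: [587.6, -240.6, 10.0]
ee_rot: [-179.9, -0.0, 89.9]
force: [0.6, -0.3, 0.2]
gripper_width: 91.0
gripper_force: 0.0
```

send_rows(steps=[[[0.15,0,0,0,1],[0.15,0,0,0,1],[0.2,0,0,0,1],[0.2,0,0,0,1],[0.2,0,0,0,1]]])

```text
time_s: 40.4
ee_pos: [588.4, -204.4, 11.0]
ee_rot: [179.9, 0.1, 89.9]
force: [-0.3, -4.0, 2.0]
gripper_width: 91.2
gripper_force: 1.8
```

send_rows(steps=[[[0.2,0,0,0,1],[0.2,0,0,0,1],[0.2,0,0,0,1],[0.2,0,0,0,1],[0.2,0,0,0,1]]])

```text
time_s: 40.82
ee_pos: [588.5, -164.4, 10.9]
ee_rot: [179.9, 0.1, 89.9]
force: [0.0, -6.1, 4.7]
gripper_width: 91.2
gripper_force: 2.6
```

send_rows(steps=[[[0.2,0,0,0,1],[0.2,0,0,0,1],[0.2,0,0,0,1],[0.1,0,0,0,1],[0,0,0,0,1]]])

```text
time_s: 41.23
ee_pos: [587.9, -135.2, 10.4]
ee_rot: [-180.0, -0.1, 89.9]
force: [0.8, -0.4, -0.2]
gripper_width: 91.2
gripper_force: 0.2
```

```bash
python3 - <<'E'
from h import *
st()
f=grab('top');print(tray(f));f=grab('scene');save(f,'s2.png');print(tray(f))
E
```

```text
{'time_s': 41.2, 'ee_pos': [587.9, -135.2, 10.4], 'ee_rot': [-180.0, -0.1, 89.9], 'force': [0.8, -0.4, -0.2], 'gripper_width': 91.2, 'gripper_force': 0.2}
((585.8486328125, 36.924102783203125), (273.3216247558594, 261.2730712890625), 89.88035583496094)
((582.4952392578125, 31.396995544433594), (284.7424011230469, 255.12596130371094), 89.89450073242188)
```

View pics/s2.png

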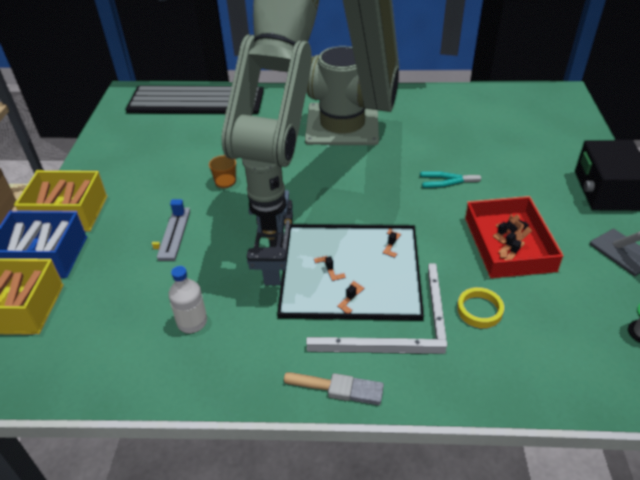

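```bash
python3 - <<'E'
from h import *
plan([(588,-155,10.4,90,1,.3),(588,-155,110,90,1),(412,35,120,0,1),(412,35,50,0,1,.6)])
E
```

```text
[[[-0.24,0.01,-0.01,-0.01,1.0],[-0.25,0.01,-0.01,-0.01,1.0],[0,0,-0.83,0,1.0],[0,0,-0.83,0,1.0],[0,0,-0.83,0,1.0]]]
[[[0.3,-0.27,-0.02,0.82,1.0],[0.27,-0.3,-0.02,0.82,1.0],[0.24,-0.33,-0.01,0.82,1.0],[0.2,-0.35,-0.02,0.82,1.0],[0.17,-0.37,-0.01,0.82,1.0]]]
[[[0.13,-0.38,-0.02,0.82,1.0],[0.09,-0.39,-0.01,0.82,1.0],[0.05,-0.4,-0.02,0.82,1.0],[0.02,-0.41,-0.01,0.82,1.0],[-0.02,-0.4,-0.02,0.82,1.0]]]
[[[-0.07,-0.4,-0.01,0.82,1.0],[-0.1,-0.39,-0.02,0.81,1.0],[-0.14,-0.38,-0.01,0.82,1.0],[-0.18,-0.37,-0.02,0.81,1.0],[-0.21,-0.34,-0.01,0.82,1.0]]]
[[[-0.25,-0.32,-0.02,0.81,1.0],[0,0,0.58,0,1.0],[0,0,0.59,0,1.0],[0,0,0.58,0,1.0]]]
end [412.   34.8  50.2] 0.0 24
```

send_rows(steps=[[[-0.24,0,0,0,1],[-0.25,0,0,0,1],[0,0,-0.83,0,1],[0,0,-0.83,0,1],[0,0,-0.83,0,1]]])

```text
time_s: 41.75
ee_pos: [587.1, -157.4, 110.2]
ee_rot: [-179.9, -0.1, 89.8]
force: [0.5, -0.0, -0.3]
gripper_width: 91.4
gripper_force: 0.0
```

send_rows(steps=[[[0.3,-0.27,-0.02,0.82,1],[0.27,-0.3,-0.02,0.82,1],[0.24,-0.33,-0.01,0.82,1],[0.2,-0.35,-0.02,0.82,1],[0.17,-0.37,-0.01,0.82,1]]])

```text
time_s: 42.17
ee_pos: [532.4, -97.1, 113.0]
ee_rot: [-180.0, 0.0, 61.3]
force: [-0.1, 0.3, 0.4]
gripper_width: 91.2
gripper_force: 0.0
```

send_rows(steps=[[[0.13,-0.38,-0.02,0.82,1],[0.09,-0.39,-0.01,0.82,1],[0.05,-0.4,-0.02,0.82,1],[0.02,-0.41,-0.01,0.82,1],[-0.02,-0.4,-0.02,0.82,1]]])

```text
time_s: 42.58
ee_pos: [477.8, -37.6, 116.1]
ee_rot: [-180.0, 0.0, 33.2]
force: [1.1, 0.3, 0.3]
gripper_width: 91.1
gripper_force: 0.0
```

send_rows(steps=[[[-0.07,-0.4,-0.01,0.82,1],[-0.1,-0.39,-0.02,0.81,1],[-0.14,-0.38,-0.01,0.82,1],[-0.18,-0.37,-0.02,0.81,1],[-0.21,-0.34,-0.01,0.82,1]]])

```text
time_s: 43.0
ee_pos: [423.0, 22.0, 119.0]
ee_rot: [-180.0, 0.0, 5.1]
force: [0.4, 0.2, 0.3]
gripper_width: 91.0
gripper_force: 0.0
```

send_rows(steps=[[[-0.25,-0.32,-0.02,0.81,1],[0,0,0.58,0,1],[0,0,0.59,0,1],[0,0,0.5,0,1],[0,0,0,0,1]]])

```text
time_s: 43.42
ee_pos: [409.6, 33.2, 50.3]
ee_rot: [180.0, 0.5, -0.2]
force: [-1.0, 0.3, -0.9]
gripper_width: 91.4
gripper_force: 0.0
```

send_rows(steps=[[[0,0,0.4,0,1],[0,0,0.3,0,1],[0,0,0.3,0,1],[0,0,0.06,0,1],[0,0,0,0,1]]])

```text
time_s: 43.83
ee_pos: [412.6, 33.6, 10.8]
ee_rot: [180.0, 0.1, -0.2]
force: [-1.0, -0.2, 0.2]
gripper_width: 90.8
gripper_force: 0.0
```

```bash
python3 - <<'E'
from h import *
st()
f=grab('top');print(tray(f))
E
```

```text
{'time_s': 43.8, 'ee_pos': [412.6, 33.6, 10.8], 'ee_rot': [180.0, 0.1, -0.2], 'force': [-1.0, -0.2, 0.2], 'gripper_width': 90.8, 'gripper_force': 0.0}
((586.992919921875, 31.172821044921875), (284.8346862792969, 259.31170654296875), 89.76555633544922)
```

send_rows(steps=[[[0.15,0,0,0,1],[0.15,0,0,0,1],[0.2,0,0,0,1],[0.2,0,0,0,1],[0.2,0,0,0,1]]])

```text
time_s: 44.3
ee_pos: [447.1, 33.9, 10.7]
ee_rot: [180.0, 0.3, -0.1]
force: [-5.6, 1.1, 3.7]
gripper_width: 91.0
gripper_force: 2.6
```

send_rows(steps=[[[0.2,0,0,0,1],[0.2,0,0,0,1],[0.2,0,0,0,1],[0.2,0,0,0,1],[0.1,0,0,0,1]]])

```text
time_s: 44.72
ee_pos: [484.9, 33.9, 10.7]
ee_rot: [180.0, 0.1, -0.1]
force: [-3.1, -0.1, 1.0]
gripper_width: 91.3
gripper_force: 1.4
```

send_rows(steps=[[[0.08,0,0,0,1],[0,0,0,0,1],[0,0,0,0,1]]])

```text
time_s: 44.97
ee_pos: [487.9, 33.8, 10.6]
ee_rot: [180.0, -0.0, -0.1]
force: [-0.2, -0.7, 0.0]
gripper_width: 91.2
gripper_force: 0.7
```

```bash
python3 - <<'E'
from h import *
st()
f=grab('top');print(tray(f))
p=env.state()['ee_pos']
plan([(470,34,10.8,0,1,.3),(470,34,110,0,1),(630,-150,120,90,1),(630,-150,50,90,1,.6)])
E
```

```text
{'time_s': 45.0, 'ee_pos': [487.9, 33.8, 10.6], 'ee_rot': [180.0, -0.0, -0.1], 'force': [-0.2, -0.7, 0.0], 'gripper_width': 91.2, 'gripper_force': 0.7}
((643.20068359375, 31.166488647460938), (259.249755859375, 285.29010009765625), 0.03372998535633087)
[[[-0.22,0,0,-0.01,1.0],[-0.23,0,0,-0.01,1.0],[0,0,-0.83,0,1.0],[0,0,-0.83,0,1.0],[0,0,-0.82,0,1.0]]]
[[[0.25,0.29,-0.02,-0.82,1.0],[0.22,0.31,-0.02,-0.82,1.0],[0.19,0.33,-0.02,-0.82,1.0],[0.16,0.35,-0.01,-0.82,1.0],[0.12,0.36,-0.02,-0.82,1.0]]]
[[[0.08,0.37,-0.01,-0.82,1.0],[0.05,0.38,-0.02,-0.82,1.0],[0.01,0.38,-0.01,-0.82,1.0],[-0.03,0.38,-0.02,-0.82,1.0],[-0.06,0.37,-0.01,-0.82,1.0]]]
[[[-0.1,0.37,-0.02,-0.81,1.0],[-0.14,0.36,-0.01,-0.82,1.0],[-0.17,0.34,-0.02,-0.81,1.0],[-0.2,0.32,-0.01,-0.82,1.0],[-0.23,0.3,-0.02,-0.81,1.0]]]
[[[-0.27,0.28,-0.01,-0.82,1.0],[0,0,0.58,0,1.0],[0,0,0.58,0,1.0],[0,0,0.59,0,1.0]]]
end [ 630.2 -150.2   49.9] 90.0 24
```

send_rows(steps=[[[-0.22,0,0,0,1],[-0.23,0,0,0,1],[0,0,-0.83,0,1],[0,0,-0.83,0,1],[0,0,-0.82,0,1]]])

```text
time_s: 45.43
ee_pos: [468.4, 33.9, 110.9]
ee_rot: [180.0, 0.0, -0.1]
force: [0.5, -0.5, -0.2]
gripper_width: 91.1
gripper_force: 0.0
```

send_rows(steps=[[[0.25,0.29,-0.02,-0.82,1],[0.22,0.31,-0.02,-0.82,1],[0.19,0.33,-0.02,-0.82,1],[0.16,0.35,-0.01,-0.82,1],[0.12,0.36,-0.02,-0.82,1]]])

```text
time_s: 45.85
ee_pos: [519.5, -24.2, 113.8]
ee_rot: [180.0, -0.1, 28.4]
force: [0.8, 0.6, 0.5]
gripper_width: 91.6
gripper_force: 0.0
```

send_rows(steps=[[[0.08,0.37,-0.01,-0.82,1],[0.05,0.38,-0.02,-0.82,1],[0.01,0.38,-0.01,-0.82,1],[-0.03,0.38,-0.02,-0.82,1],[-0.06,0.37,-0.01,-0.82,1]]])

```text
time_s: 46.27
ee_pos: [569.2, -81.7, 116.5]
ee_rot: [180.0, -0.0, 56.6]
force: [-0.2, -0.3, -0.3]
gripper_width: 91.3
gripper_force: 0.0
```

send_rows(steps=[[[-0.1,0.37,-0.02,-0.81,1],[-0.14,0.36,-0.01,-0.82,1],[-0.17,0.34,-0.02,-0.81,1],[-0.2,0.32,-0.01,-0.82,1],[-0.23,0.3,-0.02,-0.81,1]]])

```text
time_s: 46.68
ee_pos: [619.2, -139.1, 119.6]
ee_rot: [180.0, 0.0, 84.5]
force: [0.1, -0.6, -0.3]
gripper_width: 91.6
gripper_force: 0.0
```

send_rows(steps=[[[-0.27,0.28,-0.01,-0.82,1],[0,0,0.58,0,1],[0,0,0.58,0,1],[0,0,0.5,0,1],[0,0,0,0,1]]])

```text
time_s: 47.1
ee_pos: [625.9, -149.7, 49.4]
ee_rot: [-179.5, -0.1, 89.9]
force: [-1.1, -0.6, -0.7]
gripper_width: 91.2
gripper_force: 0.0
```

send_rows(steps=[[[0,0,0.4,0,1],[0,0,0.3,0,1],[0,0,0.35,0,1],[0,0,0,0,1],[0,0,0,0,1]]])

```text
time_s: 47.52
ee_pos: [629.0, -150.4, 11.6]
ee_rot: [-180.0, -0.0, 89.9]
force: [0.1, -0.2, 0.3]
gripper_width: 91.4
gripper_force: 0.0
```

send_rows(steps=[[[0.15,0,0,0,1],[0.15,0,0,0,1],[0.15,0,0,0,1],[0.15,0,0,0,1],[0.1,0,0,0,1]]])

```text
time_s: 47.93
ee_pos: [630.3, -122.6, 12.7]
ee_rot: [179.9, 0.1, 90.0]
force: [0.6, -6.0, 2.4]
gripper_width: 91.3
gripper_force: 2.5
```

send_rows(steps=[[[0.05,0,0,0,1],[0.05,0,0,0,1],[0,0,0,0,1]]])

```text
time_s: 48.18
ee_pos: [630.3, -118.8, 12.4]
ee_rot: [179.9, 0.1, 89.9]
force: [0.2, -3.6, 2.3]
gripper_width: 91.4
gripper_force: 2.0
```

Creep until the force rises.

send_rows(steps=[[[0.04,0,0,0,1],[0.04,0,0,0,1],[0,0,0,0,1],[0,0,0,0,1]]])

```text
time_s: 48.52
ee_pos: [630.2, -116.1, 12.2]
ee_rot: [179.9, 0.1, 89.9]
force: [0.5, -5.0, 5.0]
gripper_width: 91.3
gripper_force: 2.6
```

send_rows(steps=[[[0.03,0,0,0,1],[0.02,0,0,0,1],[0,0,0,0,1],[0,0,0,0,1]]])

```text
time_s: 48.85
ee_pos: [630.2, -116.0, 12.3]
ee_rot: [179.9, 0.2, 89.9]
force: [-0.8, -10.5, 3.4]
gripper_width: 91.4
gripper_force: 5.3
```

```bash
python3 - <<'E'
from h import *
st()
f=grab('top');print(tray(f))
E
```

```text
{'time_s': 48.8, 'ee_pos': [630.2, -116.0, 12.3], 'ee_rot': [179.9, 0.2, 89.9], 'force': [-0.8, -10.5, 3.4], 'gripper_width': 91.4, 'gripper_force': 5.3}
((642.69287109375, 59.326576232910156), (262.3333740234375, 260.2622375488281), 89.75152587890625)
```

```bash
python3 - <<'E'
from h import *
plan([(630,-132,12.3,90,1,.3),(630,-132,110,90,1),(470,52,120,0,1),(470,52,50,0,1,.6)])
E
```

```text
[[[-0.2,0,0,0,1.0],[-0.2,-0.01,0,-0.01,1.0],[0,0,-0.81,0,1.0],[0,0,-0.82,0,1.0],[0,0,-0.81,0,1.0]]]
[[[0.29,-0.25,-0.02,0.82,1.0],[0.26,-0.28,-0.02,0.82,1.0],[0.23,-0.3,-0.02,0.82,1.0],[0.2,-0.32,-0.01,0.82,1.0],[0.17,-0.34,-0.02,0.82,1.0]]]
[[[0.14,-0.36,-0.01,0.82,1.0],[0.1,-0.37,-0.02,0.82,1.0],[0.06,-0.37,-0.01,0.82,1.0],[0.03,-0.38,-0.02,0.82,1.0],[-0.01,-0.38,-0.01,0.82,1.0]]]
[[[-0.05,-0.38,-0.02,0.82,1.0],[-0.09,-0.37,-0.01,0.81,1.0],[-0.12,-0.36,-0.02,0.82,1.0],[-0.16,-0.35,-0.01,0.81,1.0],[-0.19,-0.33,-0.02,0.82,1.0]]]
[[[-0.21,-0.31,-0.01,0.81,1.0],[0,0,0.58,0,1.0],[0,0,0.58,0,1.0],[0,0,0.59,0,1.0]]]
end [470.1  52.   49.9] 0.0 24
```

send_rows(steps=[[[-0.2,0,0,0,1],[-0.2,0,0,0,1],[0,0,-0.81,0,1],[0,0,-0.82,0,1],[0,0,-0.81,0,1]]])

```text
time_s: 49.32
ee_pos: [628.3, -128.8, 108.9]
ee_rot: [-179.8, -0.1, 89.9]
force: [0.4, -0.2, -0.3]
gripper_width: 91.0
gripper_force: 0.0
```

send_rows(steps=[[[0.29,-0.25,-0.02,0.82,1],[0.26,-0.28,-0.02,0.82,1],[0.23,-0.3,-0.02,0.82,1],[0.2,-0.32,-0.01,0.82,1],[0.17,-0.34,-0.02,0.82,1]]])

```text
time_s: 49.73
ee_pos: [578.4, -70.9, 112.1]
ee_rot: [-179.9, -0.0, 61.4]
force: [-1.3, -0.3, 0.9]
gripper_width: 90.9
gripper_force: 0.0
```

send_rows(steps=[[[0.14,-0.36,-0.01,0.82,1],[0.1,-0.37,-0.02,0.82,1],[0.06,-0.37,-0.01,0.82,1],[0.03,-0.38,-0.02,0.82,1],[-0.01,-0.38,-0.01,0.82,1]]])

```text
time_s: 50.15
ee_pos: [528.6, -13.1, 115.0]
ee_rot: [-179.9, 0.0, 33.2]
force: [-0.9, 0.4, 0.0]
gripper_width: 91.3
gripper_force: 0.0
```

send_rows(steps=[[[-0.05,-0.38,-0.02,0.82,1],[-0.09,-0.37,-0.01,0.81,1],[-0.12,-0.36,-0.02,0.82,1],[-0.16,-0.35,-0.01,0.81,1],[-0.19,-0.33,-0.02,0.82,1]]])

```text
time_s: 50.57
ee_pos: [478.3, 44.3, 118.2]
ee_rot: [-179.9, 0.1, 5.2]
force: [1.2, 0.1, -0.0]
gripper_width: 91.2
gripper_force: 0.0
```

send_rows(steps=[[[-0.21,-0.31,-0.01,0.81,1],[0,0,0.58,0,1],[0,0,0.58,0,1],[0,0,0.5,0,1],[0,0,0,0,1]]])

```text
time_s: 50.98
ee_pos: [466.4, 55.0, 49.3]
ee_rot: [-180.0, 0.5, -0.1]
force: [-0.3, -0.1, -0.2]
gripper_width: 91.1
gripper_force: 0.0
```

send_rows(steps=[[[0,0,0.4,0,1],[0,0,0.3,0,1],[0,0,0.33,0,1],[0,0,0,0,1],[0,0,0,0,1]]])

```text
time_s: 51.4
ee_pos: [470.0, 55.0, 11.8]
ee_rot: [-180.0, 0.1, -0.1]
force: [0.0, -0.4, 0.6]
gripper_width: 90.9
gripper_force: 0.0
```

send_rows(steps=[[[0.12,0,0,0,1],[0.12,0,0,0,1],[0.12,0,0,0,1],[0.08,0,0,0,1],[0.05,0,0,0,1]]])

```text
time_s: 51.82
ee_pos: [488.5, 54.8, 11.7]
ee_rot: [180.0, 0.2, -0.1]
force: [-5.8, 0.9, 4.8]
gripper_width: 91.3
gripper_force: 2.8
```

send_rows(steps=[[[0.04,0,0,0,1],[0.04,0,0,0,1],[0,0,0,0,1],[0,0,0,0,1]]])

```text
time_s: 52.15
ee_pos: [491.5, 54.7, 11.3]
ee_rot: [180.0, 0.2, -0.1]
force: [-4.4, 0.4, 2.2]
gripper_width: 91.5
gripper_force: 2.2
```

send_rows(steps=[[[0.04,0,0,0,1],[0.03,0,0,0,1],[0,0,0,0,1],[0,0,0,0,1]]])

```text
time_s: 52.48
ee_pos: [494.5, 54.7, 11.3]
ee_rot: [180.0, 0.2, -0.1]
force: [-6.3, 0.3, 2.6]
gripper_width: 91.0
gripper_force: 2.7
```

send_rows(steps=[[[0.03,0,0,0,1],[0,0,0,0,1],[0,0,0,0,1]]])

```text
time_s: 52.73
ee_pos: [494.5, 54.7, 11.3]
ee_rot: [180.0, 0.3, -0.1]
force: [-7.0, 0.5, 5.7]
gripper_width: 91.2
gripper_force: 3.8
```

send_rows(steps=[[[0.04,0,0,0,1],[0,0,0,0,1],[0,0,0,0,1]]])

```text
time_s: 52.98
ee_pos: [494.6, 54.7, 11.2]
ee_rot: [180.0, 0.5, -0.1]
force: [-10.3, 0.6, 8.2]
gripper_width: 91.3
gripper_force: 5.3
```

send_rows(steps=[[[-0.2,0,0,0,1],[-0.4,0,0,0,1],[0,0,-0.8,0,1],[0,0,-0.8,0,1],[0,0,-0.8,0,1]]])

```text
time_s: 53.4
ee_pos: [475.6, 54.9, 108.8]
ee_rot: [-180.0, -0.2, -0.1]
force: [1.7, 0.5, -0.3]
gripper_width: 91.5
gripper_force: 0.0
```

send_rows(steps=[[[0,0,-0.8,0,1],[0.8,0,-0.5,0,1],[0.8,0,-0.5,0,1],[0.8,0,-0.5,0,1],[0.8,0,-0.5,0,1]]])

```text
time_s: 53.82
ee_pos: [605.2, 54.7, 221.5]
ee_rot: [-180.0, -0.3, -0.1]
force: [1.0, -0.1, -0.7]
gripper_width: 91.4
gripper_force: 0.0
```

send_rows(steps=[[[0,0,0,0,1],[0,0,0,0,1],[0,0,0,0,1]]])

```text
time_s: 54.07
ee_pos: [602.1, 54.6, 218.7]
ee_rot: [180.0, 0.0, -0.1]
force: [0.2, -0.6, 0.3]
gripper_width: 91.4
gripper_force: 0.0
```

```bash
python3 - <<'E'
from h import *
st()
f=grab('wrist');save(f,'w7.png');print(tray(f));print(*brackets(f),sep='\n')
E
```

```text
{'time_s': 54.1, 'ee_pos': [602.1, 54.6, 218.7], 'ee_rot': [180.0, 0.0, -0.1], 'force': [0.2, -0.6, 0.3], 'gripper_width': 91.4, 'gripper_force': 0.0}
((647.4307861328125, 48.79412078857422), (283.9888000488281, 261.1818542480469), 89.99266052246094)
(727.4, 49.7, np.float64(-41.3), -40.1, 15.3, 19.9, 1477, 37.8)
(646.7, 2.9, np.float64(18.5), 19.1, 19.8, 15.8, 1217, 37.7)
(568.0, 139.5, np.float64(-27.4), -28.4, 14.0, 20.9, 955, 37.5)
```

View pics/w7.png

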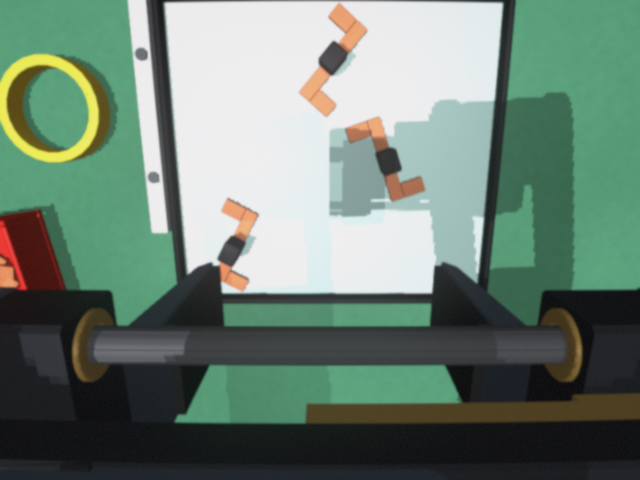

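The tray sits along the left fence arm (col ~155) with three good Zs on it. I look at the corner more closely for gaps.

send_rows(steps=[[[0.7,-0.8,0,0,1],[0.7,-0.8,0,0,1],[0.6,-0.8,0,0,1],[0,-0.8,0,0,1],[0,0,0,0,1]]])

```text
time_s: 54.53
ee_pos: [680.7, 187.1, 217.3]
ee_rot: [-179.8, 0.1, 0.2]
force: [-0.8, -0.1, 0.9]
gripper_width: 91.0
gripper_force: 0.0
```

send_rows(steps=[[[0,0,0,0,1],[0,0,0,0,1]]])

```text
time_s: 54.7
ee_pos: [680.5, 180.9, 218.9]
ee_rot: [179.9, 0.1, -0.1]
force: [0.6, -0.0, 0.3]
gripper_width: 91.3
gripper_force: 0.0
```

```bash
python3 - <<'E'
from h import *
st()
f=grab('wrist');save(f,'w8.png');c=f['pixels'][0:260,150:600];cv2.imwrite('pics/w8c.png',cv2.resize(c,None,fx=1.7,fy=1.7,interpolation=cv2.INTER_CUBIC)[:,:,::-1]); print(f['cam_to_world'][:3,3])
E
```

```text
{'time_s': 54.7, 'ee_pos': [680.5, 180.9, 218.9], 'ee_rot': [179.9, 0.1, -0.1], 'force': [0.6, -0.0, 0.3], 'gripper_width': 91.3, 'gripper_force': 0.0}
[753.28996662 180.89982501 390.34577441]
```

View pics/w8c.png

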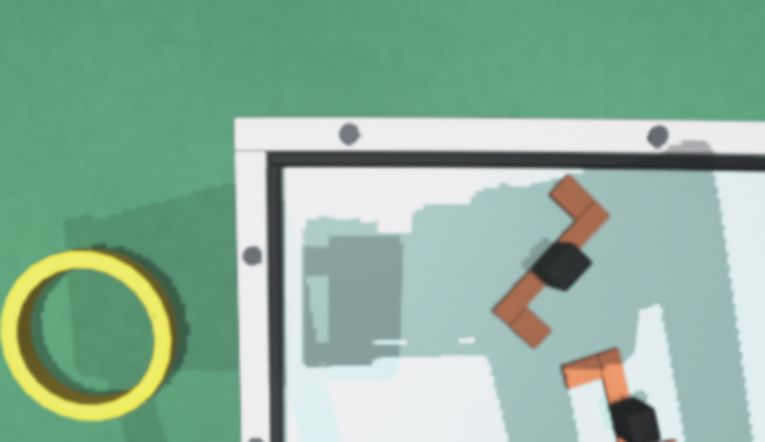

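```bash
python3 - <<'E'
from h import *
f=grab('wrist');P=f['pixels'].astype(int)
for v in(110,180,240):
    r=P[v,285:325];print('row',v,r.sum(1).tolist()[:40]); print(ray(f,[(290,v),(320,v)],18)[:,1].round(1))
for u in(330,420,520):
    r=P[80:112,u];print('col',u,r.sum(1).tolist()); print(ray(f,[(u,80),(u,111)],18)[:,0].round(1))
E
```

```text
row 110 [351, 366, 460, 616, 694, 713, 716, 716, 716, 716, 716, 716, 716, 716, 716, 716, 716, 715, 710, 675, 536, 349, 225, 191, 201, 196, 184, 171, 179, 251, 395, 567, 677, 709, 716, 716, 717, 716, 716, 716]
[211.  185.5]
row 180 [347, 350, 351, 377, 493, 652, 703, 714, 716, 716, 716, 716, 718, 718, 716, 717, 716, 716, 716, 712, 682, 554, 364, 230, 195, 195, 191, 179, 169, 179, 274, 401, 534, 655, 698, 707, 707, 706, 707, 706]
[212.3 185.8]
row 240 [381, 380, 378, 384, 401, 495, 638, 699, 715, 717, 717, 716, 716, 717, 718, 716, 716, 717, 717, 718, 713, 684, 561, 372, 235, 202, 205, 194, 185, 194, 266, 404, 566, 678, 712, 716, 710, 705, 704, 704]
[213.6 186.1]
col 330 [716, 714, 715, 713, 714, 716, 710, 694, 598, 419, 254, 196, 191, 207, 207, 189, 176, 213, 366, 565, 686, 713, 716, 716, 716, 716, 716, 716, 716, 716, 716, 717]
[791. 766.]
col 420 [714, 713, 714, 714, 714, 716, 712, 688, 587, 406, 253, 189, 182, 189, 192, 189, 172, 200, 334, 526, 666, 705, 715, 713, 712, 713, 714, 715, 712, 715, 714, 715]
[791.2 766.2]
col 520 [711, 711, 710, 712, 713, 712, 710, 704, 667, 535, 348, 208, 168, 162, 160, 150, 138, 130, 147, 239, 377, 479, 522, 528, 532, 530, 531, 529, 532, 532, 531, 529]
[792.  766.8]
```

The corner shows no gap on either side (dark rim only, at crop x≈275 and y≈158). On to the slider.

```bash
python3 - <<'E'
from h import *
plan([(521,-395,215,90,.7,.97)])
E
```

```text
[[[-0.25,0.9,0.01,-0.82,0.7],[-0.33,0.87,0.01,-0.82,0.7],[-0.42,0.83,0.01,-0.82,0.7],[-0.5,0.79,0.01,-0.82,0.7],[-0.57,0.74,0.01,-0.82,0.7]]]
[[[-0.64,0.68,0.01,-0.82,0.7],[-0.71,0.61,0.01,-0.82,0.7],[-0.76,0.54,0.01,-0.82,0.7],[-0.81,0.46,0,-0.82,0.7],[-0.85,0.38,0.01,-0.82,0.7]]]
[[[-0.89,0.29,0,-0.82,0.7],[-0.91,0.2,0.01,-0.82,0.7],[-0.92,0.11,0,-0.82,0.7],[-0.93,0.02,0.01,-0.82,0.7],[-0.93,-0.07,0,-0.82,0.7]]]
[[[-0.92,-0.17,0.01,-0.81,0.7]]]
end [ 520.9 -395.   214.8] 90.0 16
```

send_rows(steps=[[[-0.25,0.9,0.01,-0.82,0.7],[-0.33,0.87,0.01,-0.82,0.7],[-0.42,0.83,0.01,-0.82,0.7],[-0.5,0.79,0.01,-0.82,0.7],[-0.57,0.74,0.01,-0.82,0.7]]])

```text
time_s: 55.22
ee_pos: [630.4, -1.3, 218.0]
ee_rot: [180.0, -0.0, 28.3]
force: [0.8, 0.2, -0.1]
gripper_width: 64.4
gripper_force: 0.0
```

send_rows(steps=[[[-0.64,0.68,0.01,-0.82,0.7],[-0.71,0.61,0.01,-0.82,0.7],[-0.76,0.54,0.01,-0.82,0.7],[-0.81,0.46,0,-0.82,0.7],[-0.85,0.38,0.01,-0.82,0.7]]])

```text
time_s: 55.63
ee_pos: [580.8, -181.2, 216.6]
ee_rot: [179.9, 0.0, 56.5]
force: [0.3, 0.3, 0.4]
gripper_width: 63.7
gripper_force: 0.0
```

send_rows(steps=[[[-0.89,0.29,0,-0.82,0.7],[-0.91,0.2,0.01,-0.82,0.7],[-0.92,0.11,0,-0.82,0.7],[-0.93,0.02,0.01,-0.82,0.7],[-0.93,-0.07,0,-0.82,0.7]]])

```text
time_s: 56.05
ee_pos: [530.3, -360.3, 215.7]
ee_rot: [180.0, 0.0, 84.6]
force: [-0.0, 0.1, -0.4]
gripper_width: 63.8
gripper_force: 0.0
```

send_rows(steps=[[[-0.92,-0.17,0.01,-0.81,0.7],[0,0,0,0,0.6],[0,0,0,0,0.6],[0,0,0,0,0.6],[0,0,0,0,0.6]]])

```text
time_s: 56.47
ee_pos: [522.0, -393.0, 215.1]
ee_rot: [180.0, -0.0, 90.0]
force: [0.4, 0.3, 0.6]
gripper_width: 54.5
gripper_force: 0.0
```

```bash
python3 - <<'E'
from h import *
st();f=grab('wrist')
H,S,V=hsv(f)
print('blue',blobs(f,(abs(H-110)<12)&(S>130),54,150))
m=(abs(H-27)<8)&(S>120);m[300:]=0
print('yel',blobs(f,m,18,40))
n,l,s_,c=cv2.connectedComponentsWithStats(m.astype(np.uint8));print(s_[1:].tolist())
plan([(417,-383,120,90,.6),(417,-383,60,90,.6,.6),(417,-383,60,90,.6),(417,-383,60,90,.6),(417,-383,31,90,.6,.3)])
E
```

```text
{'time_s': 56.5, 'ee_pos': [522.0, -393.0, 215.1], 'ee_rot': [180.0, -0.0, 90.0], 'force': [0.4, 0.3, 0.6], 'gripper_width': 54.5, 'gripper_force': 0.0}
blue [(1090, [201.6, 205.5], [420.9, -380.9, 54.0]), (1582, [349.2, 395.1], [542.2, -556.3, 54.0])]
yel [(277, [6.5, 74.3], [251.3, -274.8, 18.0]), (75, [326.9, 231.9], [521.7, -411.7, 18.0])]
[[0, 61, 18, 28, 277], [27, 64, 1, 1, 1], [31, 66, 2, 1, 2], [34, 67, 1, 1, 1], [42, 69, 1, 1, 1], [19, 72, 1, 1, 1], [56, 75, 1, 1, 1], [58, 76, 1, 1, 1], [63, 80, 2, 2, 2], [66, 83, 1, 1, 1], [67, 85, 2, 2, 2], [70, 89, 1, 1, 1], [0, 90, 1, 1, 1], [4, 91, 1, 1, 1], [71, 91, 1, 1, 1], [72, 93, 1, 1, 1], [74, 98, 1, 1, 1], [1, 101, 1, 1, 1], [74, 100, 1, 1, 1], [75, 104, 1, 3, 3], [75, 110, 1, 2, 2], [74, 114, 1, 2, 2], [71, 122, 1, 1, 1], [67, 125, 3, 3, 3], [65, 128, 1, 1, 1], [61, 131, 1, 1, 1], [59, 132, 1, 1, 1], [48, 135, 1, 1, 1], [51, 134, 3, 1, 3], [39, 137, 2, 1, 2], [42, 136, 3, 1, 3], [31, 139, 2, 1, 2], [35, 138, 2, 1, 2], [28, 140, 1, 1, 1], [323, 223, 7, 19, 75]]
[[[0.05,-0.53,0.48,0,0.6],[0.05,-0.53,0.47,0,0.6],[0.05,-0.52,0.48,0,0.6],[0.05,-0.53,0.47,0.01,0.6],[0.05,-0.52,0.48,0,0.6]]]
[[[0,0,0.5,0,0.6],[0,0,0.5,0,0.6],[0,0,0.5,0,0.6],[0,0,0,0,0.6],[0,0,0,0,0.6]]]
[[[0,0,0.24,0,0.6],[0,0,0.24,0,0.6],[0,0,0.24,0,0.6]]]
end [ 417.  -382.9   31.1] 90.0 13
```

send_rows(steps=[[[0.05,-0.53,0.48,0,0.6],[0.05,-0.53,0.47,0,0.6],[0.05,-0.52,0.48,0,0.6],[0.05,-0.53,0.47,0,0.6],[0.05,-0.52,0.48,0,0.6]]])

```text
time_s: 56.93
ee_pos: [416.6, -382.5, 119.3]
ee_rot: [180.0, 0.0, 90.1]
force: [0.2, -0.2, 0.0]
gripper_width: 54.6
gripper_force: 0.0
```

send_rows(steps=[[[0,0,0,0,0.6],[0,0,0.5,0,0.6],[0,0,0.5,0,0.6],[0,0,0.5,0,0.6],[0,0,0,0,0.6]]])

```text
time_s: 57.35
ee_pos: [416.4, -381.7, 57.0]
ee_rot: [-179.8, -0.2, 90.1]
force: [-0.8, -0.1, -0.6]
gripper_width: 55.1
gripper_force: 0.0
```

send_rows(steps=[[[0,0,0.24,0,0.6],[0,0,0.24,0,0.6],[0,0,0.24,0,0.6],[0,0,0,0,0.6],[0,0,0,0,0.6]]])

```text
time_s: 57.77
ee_pos: [416.9, -383.8, 30.5]
ee_rot: [-180.0, -0.0, 90.0]
force: [-0.4, -0.1, -0.0]
gripper_width: 54.7
gripper_force: 0.0
```

send_rows(steps=[[[0,0,0,0,0],[0,0,0,0,0],[0,0,0,0,0],[0,0,0,0,0],[0,0,0,0,0]]], squeeze=10)

```text
time_s: 58.18
ee_pos: [417.0, -384.1, 31.1]
ee_rot: [180.0, 0.0, 90.0]
force: [-0.2, 0.4, -0.3]
gripper_width: 24.1
gripper_force: 0.0
```

send_rows(steps=[[[0,0,0,0,0],[0,0,0,0,0]]])

```text
time_s: 58.35
ee_pos: [417.0, -384.1, 31.0]
ee_rot: [180.0, 0.0, 90.1]
force: [0.2, -0.1, 1.1]
gripper_width: 20.1
gripper_force: 10.0
```

Travel: 417.0 → 521.7, which is 104.7 mm or 2.62 units.

send_rows(steps=[[[0,0.3,0,0,0],[0,0.4,0,0,0],[0,0.4,0,0,0],[0,0.4,0,0,0],[0,0.4,0,0,0]]])

```text
time_s: 58.77
ee_pos: [493.9, -383.4, 31.0]
ee_rot: [-179.9, -0.0, 90.1]
force: [-1.2, 0.3, 3.3]
gripper_width: 20.0
gripper_force: 10.0
```

send_rows(steps=[[[0,0.4,0,0,0],[0,0.2,0,0,0],[0,0.12,0,0,0],[0,0,0,0,0],[0,0,0,0,0]]])

```text
time_s: 59.18
ee_pos: [522.6, -383.2, 31.0]
ee_rot: [179.9, -0.0, 90.0]
force: [1.6, 5.2, 3.7]
gripper_width: 19.9
gripper_force: 10.0
```

send_rows(steps=[[[0,0,0,0,0],[0,0,0,0,0]]])

```text
time_s: 59.35
ee_pos: [521.7, -383.2, 31.0]
ee_rot: [180.0, -0.1, 90.0]
force: [2.2, 5.5, 3.8]
gripper_width: 20.1
gripper_force: 10.0
```

Open, rise, and check from directly above.

send_rows(steps=[[[0,0,0,0,0.5],[0,0,0,0,0.5],[0,0,0,0,0.5],[0,0,0,0,0.5],[0,0,-0.3,0,0.5]]])

```text
time_s: 59.77
ee_pos: [519.9, -383.2, 40.6]
ee_rot: [-179.7, -0.2, 90.0]
force: [-0.1, 0.7, -1.3]
gripper_width: 45.2
gripper_force: 0.0
```

send_rows(steps=[[[0,0,-0.8,0,0.5],[0,0,-0.8,0,0.5],[-0.1,0,-0.9,0,0.5],[-0.2,0,-0.9,0,0.5],[0,0,-0.9,0,0.5]]])

```text
time_s: 60.18
ee_pos: [521.4, -397.0, 217.5]
ee_rot: [180.0, 0.1, 90.0]
force: [1.2, -0.2, 0.1]
gripper_width: 45.7
gripper_force: 0.0
```

send_rows(steps=[[[0,0,0,0,0.5],[0,0,0,0,0.5],[0,0,0,0,0.5]]])

```text
time_s: 60.43
ee_pos: [521.3, -395.7, 214.9]
ee_rot: [-180.0, 0.0, 90.0]
force: [-0.3, -0.7, -0.7]
gripper_width: 45.3
gripper_force: 0.0
```

```bash
python3 - <<'E'
from h import *
st();f=grab('wrist');save(f,'w9.png')
H,S,V=hsv(f)
B=(abs(H-110)<12)&(S>130);B[300:]=0
print('blue',blobs(f,B,54,150))
m=(abs(H-27)<8)&(S>120);m[300:]=0
print('yel',blobs(f,m,18,40))
s=grab('scene');save(s,'s3.png');t=grab('top');print(tray(t))
E
```

```text
{'time_s': 60.4, 'ee_pos': [521.3, -395.7, 214.9], 'ee_rot': [-180.0, 0.0, 90.0], 'force': [-0.3, -0.7, -0.7], 'gripper_width': 45.3, 'gripper_force': 0.0}
blue [(838, [327.0, 201.4], [520.9, -380.3, 54.0])]
yel [(297, [6.3, 70.3], [250.9, -274.4, 18.0])]
((648.9984130859375, 49.213218688964844), (282.5411071777344, 260.1099853515625), 89.81641387939453)
```

View pics/s3.png

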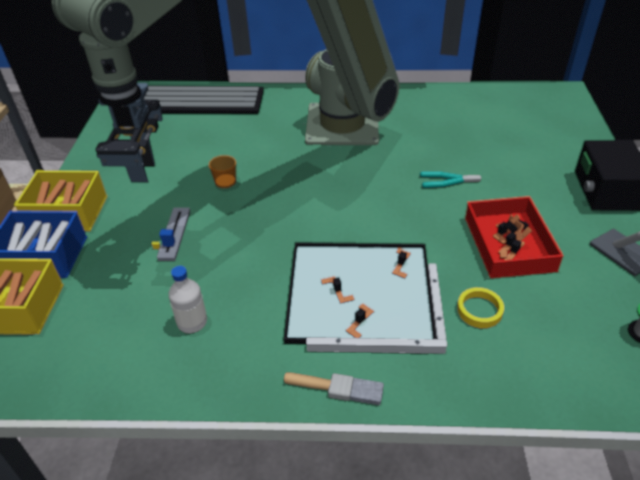

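The scene view shows the tray seated in the fence, the bin filled, and the grip at (167,238) beside the flag (157,244). One finer comparison of grip and flag.

```bash
python3 - <<'E'
from h import *
for n,z in(('wrist',1),('top',1)):
    f=grab(n);H,S,V=hsv(f)
    m=(abs(H-27)<9)&(S>100)&(V>50); b=(abs(H-110)<12)&(S>130)
    for nm,k,h in(('flag',m,18),('grip',b,54)):
        for r in blobs(f,k,h,4):
            if 490<r[2][0]<550 and -430<r[2][1]<-360: print(n,nm,r)
E
```

```text
wrist flag (140, [327.5, 231.9], [520.6, -413.1, 18.0])
wrist grip (843, [328.0, 203.1], [521.0, -380.6, 54.0])
top grip (43, [464.3, 231.5], [520.8, -372.1, 54.0])
```

Grip and flag agree to about 0.5 mm, and the robot is clear of everything. I hand the job in.

```bash
python3 -c "
from h import *
print(env.job_done())"
```

```text
the job is handed in; nothing more can be done
None
```

The job is done and handed in at about 60 s: the feed was stopped, the five faulty brackets are in the scrap bin, the three good ones lie on the carrier, the carrier is pushed into the fence corner with no gap visible, and the grip is within about 0.5 mm of level with the yellow marker; the judge's result was not shown.

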